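# Pack the lacquered trays and shut the box

### The arm

A 7-joint arm with a two-finger parallel gripper is mounted at the origin on the work surface. World frame = base frame: x ahead of the robot, y to its left, z up, the work surface at z = 0. Lengths are in m, angles in rad, forces in N, time in s.
With the tool pointing down it reaches from about 0.4 to 0.875 m from the base axis. Payload 4.4 kg.
Tool frame: the origin (TCP) lies on the centre line of the jaws, within the pads' length; the fingertips stand 14 mm ahead of it and the grasp point (between the pads) lies 5 mm behind it; z points along the fingers, y is the line along which they close (so a half turn about z gives the same grasp; the last joint's range is limited). The gripper opens to 85 mm and grips with 20 to 120 N. Pads are 22 mm wide; open, the fingers measure 114 mm over their backs; the gripper's body (76 mm by 85 mm) begins 54 mm behind the grasp point. The pads swing forward as they close: fully open they stand 13 mm farther back than shut.
Start: joints at [1.231, 0.628, 0.038, 1.517, -0.027, 0.996, -0.02], TCP at [0.176, -0.626, 0.245] pointing down, gripper open.
Joint ranges: [-3.06, 3.06], [-0.37, 2.12], [-1.25, 1.32], [0.18, 2.47], [-1.1, 4.24], [0.23, 1.98], [-2.94, 2.94]. Speed limits (rad/s): [2.57, 2.57, 3.14, 3.14, 3.14, 3.14, 3.14].

### API

Orientations are given as a 3x3 rotation matrix whose columns are the frame's x, y, z axes.
In Python, from rig import arm, imaging, cut_out gives the robot as it stands. The module is installed in compiled form; this text tells all that it offers.
- The arm moves only by the tool step_arm, never from a script. Its argument "series" is a list of rows, each an object with "translation": the shift along the world's x, y, z in units of 30 cm (1.0 is 30 cm), a list of three; "twist": the turn, a rotation vector about the world's x, y, z in units of 0.5 rad (1.0 is 0.5 rad), a list of three. A call has 1 to 20 rows; each row shifts and turns the commanded pose from where the row before left it; what a row does not reach is not made up. A row lasts 1/12 s, in which the tool goes at most 41.7 mm and 7.16 degrees, less where a joint would pass 70% of its speed; a pose out of reach is approached as far as the arm can. A call with a number of a shift or a turn outside -1 to 1 is refused whole. A call with a gripper value outside its range is refused whole. "hand" is the finger opening in mm, from 0 to 85.4, set as the call begins (left out, the last holds). The fingers move at their own pace and stop on an object; "force" is the grip in N (left out, the last holds). Time passes only in rows, so rows that do not move let the fingers close. It gives the time, the measured TCP pose, the force, the opening and the grip force at its end, in the units of the state.
- arm.observe(): the state, without advancing time (a new reading comes with each control period).
- imaging.snapshot(name): name is "scene" or "side" or "wrist"; returns a dict with "img" (420x560x3 uint8, red, green, blue), "mtx" (3x3 intrinsics, pixels), "T" (4x4, takes a point from camera to world coordinates); the wrist camera has in their place "hand_eye" (4x4, takes a point from camera to tool coordinates, whose origin is the TCP and whose axes are the flange's). Camera axes: x right, y down, z forward; pixel columns grow to the right and rows downward; lengths in m; the calibration is good to about 2 mm. A picture is of the moment at which its call begins: read the wrist's pose just before it. There is no depth.
- arm.close_job(): hands the job in; it is judged then, once.
Trained networks look in the newest picture that a camera, given by its name, has taken for a name from the list of things; names that differ only in an ending like _2 or _b are one class to them, and where a whole thing is asked for, a point or a joint stands for the part that bears it (a point fixed in the world has none). Each returns a list of dicts, best first, with "confidence" (0 to 1); they miss things now and then, are a little off and sometimes report something else, mostly with a low value. They report only what shows in the picture. A call takes as long as a camera call. They do not tell look-alikes from the thing itself.
- cut_out(camera, target): "pixels" (420x560 bool, what is visible of it) and "centre" ([column, row] in pixels, amid what is visible of it).
The state is a dict: "clock": time; "qpos": joint angles; "qvel": joint speeds; "tau": joint torques, N m; "eef_pos": TCP position; "tool_rot": TCP orientation; "ft_force": force on the tool from outside, world axes, zero at the start; "moment": the same for the moment, N m; "opening": finger opening in m; "gripper_force": force on a finger pad.
Only numpy, scipy, OpenCV 4.12 (cv2) and the standard library are available. Lean on these libraries where they do the work, as an engineer would, in place of code of your own. Each camera call takes 0.05 s, during which the arm holds its last target. There are 200 camera calls.

### The job

Pack all the finished red trays into the wooden box, open side up and flat, one on top of another, with a single separator board from the pile laid between each tray and the next so that no tray touches another. Then lower the lid gently until it is fully shut. Leave the bowl, tin and brush where they are.

Things in the scene. Friction and masses are not known exactly. Their poses are not given: they have to be found in the camera images.
- box_floor (a point): Open wooden packing box fixed to the bench. This point: centre of its inner floor, 8 mm above the bench; x runs along the box towards the hinge end, y across, z up. Inside 118 (x) x 62 (y) x 72 deep; walls 8 thick (outside 134 x 78 x 80 mm). The middle 60 mm of each long side is cut away down to the floor, so two fingers can pass, one each side, to set a part down.
- lid (a joint): Angle of the box lid: 0 closed, flush on the rim; starts open at 1.6 to 1.85 rad, stop at 1.9. A flat wooden plate 146 long from the hinge x 78 wide x 10 mm thick, 0.25 kg, outer face plain; it overhangs the front wall by 12 mm. Stiff hinge (0.30 N m): the lid stays where it is left and takes 1 to 5 N at its free edge to move.
- lid_hinge (a point): Middle of the lid's hinge line, on the outer face of the hinge-end wall, level with the rim (80 mm above the bench, 67 mm along the box's x from its centre). The lid's underside passes through this line. Axes turn with the lid: -x points from hinge to free edge, z out of the lid's outer face.
- lid_edge (a point): Middle of the lid's free edge, half-way through its thickness (146 mm from the hinge).
- block: Plain wooden rest block fixed to the bench, 120 (x) x 36 (y) x 20 mm high, origin under its centre. The separator boards are piled on it and overhang it 9 mm along both long sides.
- board1: Loose plywood separator board, 110 (x) x 54 (y) x 7 mm thick, 40 g, plain and flat, lowest in the pile on the block; all three are alike. Origin at the centre of its underside, x along its length.
- board2: Loose plywood separator board, 110 (x) x 54 (y) x 7 mm thick, 40 g, plain and flat, middle in the pile on the block; all three are alike. Origin at the centre of its underside, x along its length.
- board3: Loose plywood separator board, 110 (x) x 54 (y) x 7 mm thick, 40 g, plain and flat, topmost in the pile on the block; all three are alike. Origin at the centre of its underside, x along its length.
- tray1: Loose finished red lacquered shallow tray, 110 (x) x 54 (y) x 12 mm high, about 80 g: 5 mm floor and a rim 5 mm wide all round, open side up. Origin at the centre of its underside, x along its length. All trays are alike; one may be absent.
- tray2: Loose finished red lacquered shallow tray, 110 (x) x 54 (y) x 12 mm high, about 80 g: 5 mm floor and a rim 5 mm wide all round, open side up. Origin at the centre of its underside, x along its length. All trays are alike; one may be absent.
- tray3: Loose finished red lacquered shallow tray, 110 (x) x 54 (y) x 12 mm high, about 80 g: 5 mm floor and a rim 5 mm wide all round, open side up. Origin at the centre of its underside, x along its length. All trays are alike; one may be absent.
- tray4: Loose finished red lacquered shallow tray, 110 (x) x 54 (y) x 12 mm high, about 80 g: 5 mm floor and a rim 5 mm wide all round, open side up. Origin at the centre of its underside, x along its length. All trays are alike; one may be absent.
- bowl: Bystander: red bowl, 120 across, 55 mm high, origin under its centre.
- tin: Bystander: steel tin, 90 across, 100 mm high, origin under its centre.
- brush: Bystander: flat lacquer brush lying on the bench, about 190 long x 50 x 14 mm, origin on its underside near the middle.
Not all that is in view belongs to the job. What is shaped like the tray1 but grey is not meant.

How it is judged:
By the outcome, as a careful person would: the job done as asked, in the order asked, and still so for the second after the job is handed in, with the robot touching nothing.
Of tray1, tray2, tray3, tray4 only 3 to 4 are there at a start; the rules pass over those that are not, and their reading is None.
At some moment in a run one of tray1, tray2, tray3, tray4 may be knocked a few centimetres aside while the robot is not near it.
It also fails if it takes over 210 s, if anything falls off the work surface, if the arm or the gripper's body presses on something with over 40 N, if the wrist force passes 120 N, or if a joint passes its speed limit or range.

## Working session

There is one attempt and no reset: what is moved stays moved. The work goes in short steps, Python scripts to look and compute and a tool call to move; the robot and the scene stay as the last step left them, time stands still between calls to the robot, and variables do not carry over. Pictures are saved under pics/ and viewed, at most 14 in all, crops included, and the job is handed in when it is done.

Besides the shell and the picture viewer there is one more tool, called after "Request:" as a command line: name --argument value ..., lists and objects as JSON in quotes. step_arm: Moves the arm, as the interface text tells. Shifts and turns lie within -1 to 1; 1 stands for 30 cm of shift or 0.5 rad of turn. Its arguments: {"type":"object","properties":{"series":{"type":"array","items":{"type":"object","properties":{"translation":{"type":"array","items":{"type":"number"}},"twist":{"type":"array","items":{"type":"number"}}}}},"hand":{"type":"number"},"force":{"type":"number"}},"required":["series"]}

```bash
mkdir -p pics; cat > h.py <<'E'
import numpy as np, cv2
from rig import arm, imaging, cut_out
def snap(n):
    s=arm.observe(); d=imaging.snapshot(n)
    if n=='wrist':
        T=np.eye(4);T[:3,:3]=s['tool_rot'];T[:3,3]=s['eef_pos'];d['T']=T@d['hand_eye']
    return d
def save(d,f,crop=None,k=1):
    im=d['img'][:,:,::-1]
    if crop: im=im[crop[1]:crop[3],crop[0]:crop[2]]
    cv2.imwrite('pics/'+f,cv2.resize(im,None,fx=k,fy=k,interpolation=cv2.INTER_CUBIC))
def ray(d,uv,z):
    uv=np.atleast_2d(np.asarray(uv,float)); r=np.c_[uv,np.ones(len(uv))]@np.linalg.inv(d['mtx']).T@d['T'][:3,:3].T
    o=d['T'][:3,3]; return o+r*((z-o[2])/r[:,2])[:,None]
def proj(d,P):
    P=np.atleast_2d(np.asarray(P,float)); T=d['T']; c=(P-T[:3,3])@T[:3,:3]; p=c@d['mtx'].T; return p[:,:2]/p[:,2:]
E
python3 - <<'E'
from h import *
np.set_printoptions(precision=3,suppress=True)
s=arm.observe(); print(s['tool_rot'],s['eef_pos'],s['clock'])
for n in ['scene','side']:
    d=snap(n); save(d,n+'0.png',k=1.4); print(n,d['T'],d['mtx'])
    for t in ['tray1','board1','lid','block','lid_edge']:
        print(t,[(round(r['confidence'],2),np.round(r['centre']),r['pixels'].sum()) for r in cut_out(n,t)][:7])
E
```

```text
[[ 0.963  0.27  -0.   ]
 [ 0.27  -0.963  0.002]
 [ 0.    -0.002 -1.   ]] [ 0.176 -0.625  0.244] 0.0
scene [[ 0.566  0.64  -0.519  1.196]
 [ 0.824 -0.437  0.36  -0.426]
 [ 0.003 -0.632 -0.775  1.085]
 [ 0.     0.     0.     1.   ]] [[482.915   0.    286.938]
 [  0.    482.915 205.19 ]
 [  0.      0.      1.   ]]
tray1 [(0.89, array([266., 210.]), np.int64(588)), (0.88, array([372., 135.]), np.int64(511)), (0.77, array([363., 167.]), np.int64(569)), (0.72, array([329., 141.]), np.int64(514)), (0.55, array([318., 189.]), np.int64(519))]
board1 [(0.73, array([314., 239.]), np.int64(750)), (0.41, array([306., 249.]), np.int64(49))]
lid [(0.89, array([183., 208.]), np.int64(1388))]
block [(0.7, array([ 93., 246.]), np.int64(689)), (0.38, array([317., 261.]), np.int64(64))]
lid_edge [(0.79, array([183., 210.]), np.int64(1349))]
side [[-0.812 -0.331  0.481 -0.003]
 [-0.583  0.455 -0.673  0.758]
 [ 0.004 -0.827 -0.563  0.686]
 [ 0.     0.     0.     1.   ]] [[405.396   0.    274.067]
 [  0.    405.396 216.363]
 [  0.      0.      1.   ]]
tray1 [(0.95, array([200., 319.]), np.int64(1172)), (0.82, array([294., 247.]), np.int64(707)), (0.79, array([253., 280.]), np.int64(825)), (0.76, array([263., 345.]), np.int64(1351)), (0.57, array([190., 383.]), np.int64(1834))]
board1 [(0.9, array([238., 219.]), np.int64(458)), (0.5, array([250., 227.]), np.int64(1))]
lid [(0.97, array([347., 164.]), np.int64(408)), (0.49, array([247., 227.]), np.int64(27))]
block [(0.64, array([246., 232.]), np.int64(151))]
lid_edge [(0.74, array([350., 165.]), np.int64(424))]
```

View pics/scene0.png

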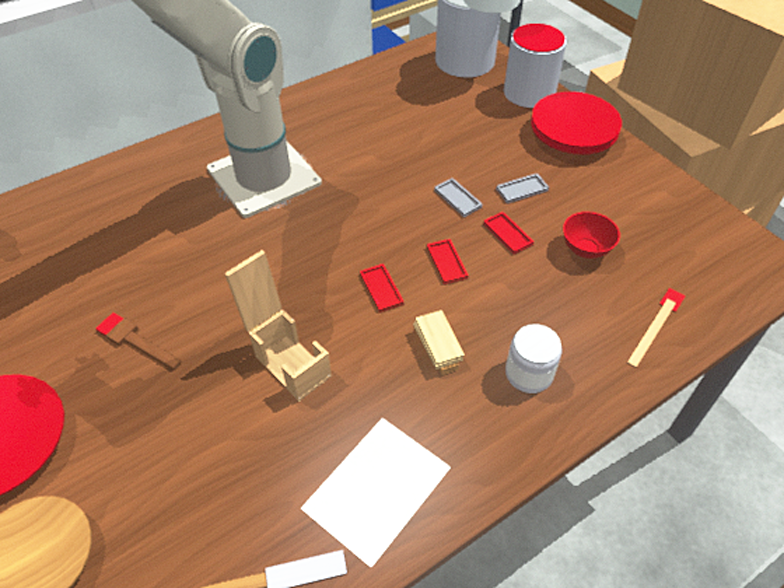

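View pics/side0.png

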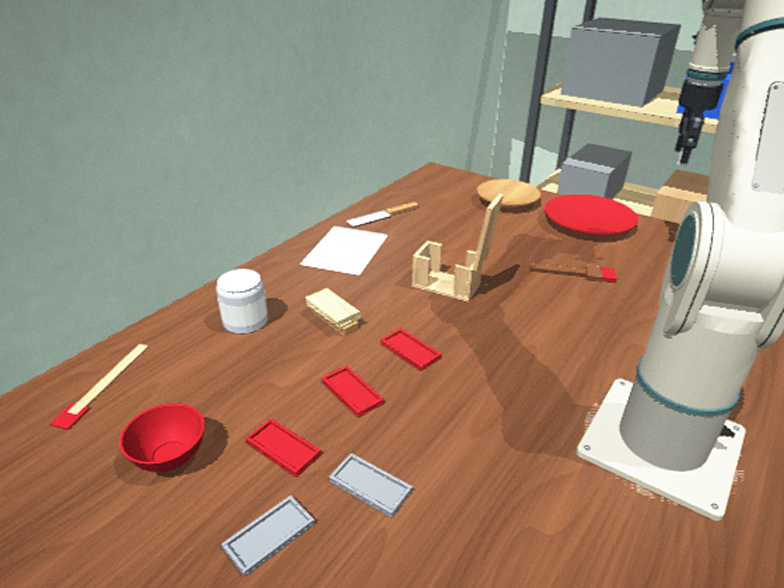

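The red trays meant are at scene (271,205), (319,187) and (363,166) in unscaled pixels. The grey look-alikes at (327,141) and (373,134) are not meant. The board pile is at (313,243), and the box with its lid open is at about (205,240).

```bash
cat >> h.py <<'E'
from scipy.optimize import minimize
def boxpts(x,y,a,L,W,z0,z1):
    c,s=np.cos(a),np.sin(a)
    return np.array([[x+c*i*L/2-s*j*W/2,y+s*i*L/2+c*j*W/2,z] for i in(-1,1) for j in(-1,1) for z in(z0,z1)])
def fit(views,p0,L,W,z0,z1):
    """views: list of (d,mask); soft IoU of box silhouette"""
    K=8
    M=[]
    for d,m in views:
        ys,xs=np.where(m); r=(max(xs.min()-12,0),max(ys.min()-12,0),xs.max()+12,ys.max()+12)
        c=m[r[1]:r[3],r[0]:r[2]].astype(np.float32)
        M.append((d,r,cv2.GaussianBlur(c,(0,0),.7)))
    def cost(p):
        t=0
        for d,r,m in M:
            h=cv2.convexHull(((proj(d,boxpts(*p,L,W,z0,z1))-[r[0],r[1]]+.5)*K).astype(np.float32))
            im=np.zeros((m.shape[0]*K,m.shape[1]*K),np.uint8); cv2.fillConvexPoly(im,np.round(h).astype(int),255)
            im=cv2.GaussianBlur(cv2.resize(im,m.shape[::-1],interpolation=cv2.INTER_AREA).astype(np.float32)/255,(0,0),.7)
            t+=1-np.minimum(im,m).sum()/np.maximum(im,m).sum()
        return t/len(M)
    best=None
    for a in p0[2]:
        o=minimize(cost,[p0[0],p0[1],a],method='Nelder-Mead',options=dict(initial_simplex=np.array([p0[0],p0[1],a])+np.array([[0,0,0],[.01,0,0],[0,.01,0],[0,0,.2]]),xatol=2e-4,fatol=1e-5))
        if best is None or o.fun<best.fun: best=o
    p=best.x; p[2]=(p[2]+np.pi/2)%np.pi-np.pi/2
    return p,best.fun
def redmask(d):
    h=cv2.cvtColor(d['img'],cv2.COLOR_RGB2HSV); return ((h[...,0]<8)|(h[...,0]>172))&(h[...,1]>170)&(h[...,2]>60)
def comps(m):
    n,l,st,c=cv2.connectedComponentsWithStats(m.astype(np.uint8)); return [(l==i,st[i,4],c[i]) for i in range(1,n) if st[i,4]>150]
def trays(views=('scene','side')):
    D={n:snap(n) for n in views}; C={n:comps(redmask(D[n])) for n in views}; out=[]
    for m,a,c in C[views[0]]:
        if a>900: continue
        P=ray(D[views[0]],c,.006)[0]; v=[(D[views[0]],m)]
        for n in views[1:]:
            q=proj(D[n],P)[0]
            for m2,a2,c2 in C[n]:
                if np.hypot(*(c2-q))<8: v.append((D[n],m2))
        p,f=fit(v,[P[0],P[1],np.arange(4)*np.pi/4],.11,.054,0,.012); out.append((p,f,len(v),c))
    return out
E
python3 - <<'E'
from h import *
np.set_printoptions(precision=4,suppress=True)
for t in trays(): print(*t)
d=snap('scene'); save(d,'c_scene.png',(150,130,420,290),2.9)
e=snap('side'); save(e,'c_side.png',(200,120,400,280),3.7)
v=[(d,max(cut_out('scene','board1'),key=lambda r:r['confidence'])['pixels']),(e,cut_out('side','board1')[0]['pixels'])]
P=ray(d,[[313,243]],.03)[0]
print('pile',fit(v,[P[0],P[1],np.arange(4)*np.pi/4],.11,.054,.02,.041))
E
```

```text
[-0.0707  0.9429  1.0979] 0.5137411952018738 1 [384.4685  26.4318]
[ 0.475   0.3579 -0.0298] 0.05030179023742676 2 [362.9602 165.5294]
[ 0.4671  0.1955 -0.2941] 0.05060508847236633 2 [319.2175 186.1408]
[ 0.4484  0.0401 -0.2021] 0.03789755702018738 2 [272.3987 205.0223]
[ 0.2443 -0.4202  0.9021] 0.6865882277488708 1 [ 77.5215 230.7607]
pile (array([ 0.632 ,  0.0496, -0.26  ]), np.float64(0.20837312936782837))
```

View pics/c_scene.png

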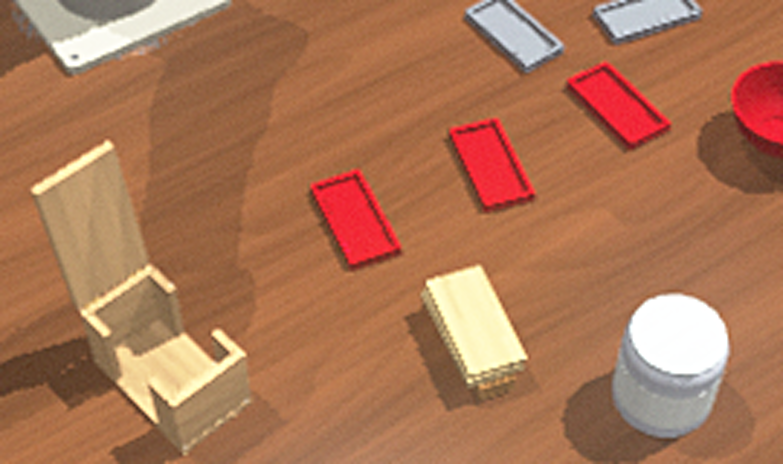

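View pics/c_side.png

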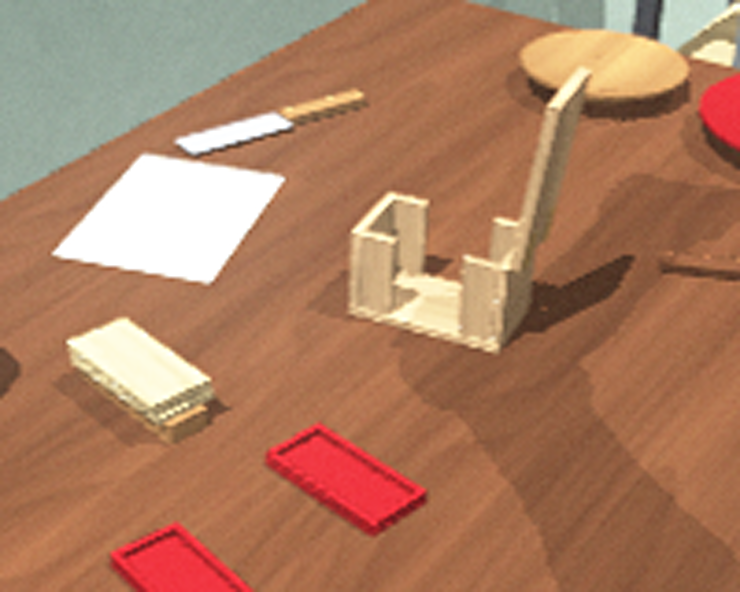

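The crops confirm three lacquered red trays. The other two tray shapes are grey. The box's front wall is towards scene (222,285), its hinge end is at about (190,230), and the boards lie in an almost aligned pile.

```bash
python3 - <<'E'
from h import *
from scipy.optimize import least_squares
np.set_printoptions(precision=4,suppress=True)
d=snap('scene');e=snap('side')
S=np.array([[185,452],[250,400],[247,352]])/2.9+[150,130]; SP=[[-67,39,0],[-67,-39,0],[-67,-39,80]]
E_=np.array([[350,317],[499,352],[351,232]])/3.7+[200,120]; EP=[[-67,-39,0],[67,-39,0],[-67,-39,80]]
def W(p,P):
    P=np.array(P)/1e3;c,s=np.cos(p[2]),np.sin(p[2]); return np.c_[p[0]+c*P[:,0]-s*P[:,1],p[1]+s*P[:,0]+c*P[:,1],P[:,2]]
f=lambda p:np.r_[(proj(d,W(p,SP))-S).ravel(),(proj(e,W(p,EP))-E_).ravel()]
a=ray(d,[S[0]],0)[0];print(a)
b=min((least_squares(f,[a[0],a[1],t]) for t in np.arange(0,6,1)),key=lambda o:o.cost)
print(b.x,b.fun)
p=b.x
def lid(th,r,n,y): return [67-r*np.cos(th)+n*np.sin(th),y,80+r*np.sin(th)+n*np.cos(th)]
for th in(1.6,1.7,1.8):
    print(th,(proj(d,W(p,[lid(th,146,0,y) for y in(39,-39)]))-[150,130])*2.9,(proj(e,W(p,[lid(th,146,0,y) for y in(39,-39)]))-[200,120])*3.7)
# edge-on pile: top board fit w/ bright mask
for v,c,n in((d,(313,235),'scene'),(e,(238,219),'side')):
    r=cut_out(n,'board1')[0]['pixels']; print(n,[v['img'][int(y),int(x)] for x,y in (c,(c[0]+3,c[1]+17))])
h=[(0.632,0.0496,-.26)]
for x,y,t in h:
  P=boxpts(x,y,t,.11,.054,.034,.041); print((proj(d,P)-[150,130])*2.9); print((proj(e,P)-[200,120])*3.7)
E
```

```text
[ 0.5832 -0.2267  0.    ]
[ 0.511  -0.2013 -2.9589] [-0.113   0.367   0.5578 -0.1903 -0.883  -0.6841 -0.6192 -0.659  -0.026
  0.1984 -0.0599  0.0533]
1.6 [[ 41.6178 202.7321]
 [119.5031 151.4209]] [[561.8323  59.9216]
 [531.7031  98.2666]]
1.7 [[ 31.1465 193.7713]
 [108.8522 143.0563]] [[580.0921  64.6183]
 [550.8165 103.3706]]
1.8 [[ 21.3143 186.2146]
 [ 98.7547 136.0908]] [[598.0155  71.0758]
 [569.6054 110.3015]]
scene [array([253, 247, 193], dtype=uint8), array([254, 249, 200], dtype=uint8)]
side [array([254, 251, 225], dtype=uint8), array([168, 123,  79], dtype=uint8)]
[[424.0226 283.9958]
 [424.1606 279.5111]
 [477.8589 268.6247]
 [478.2184 264.1159]
 [467.0401 378.2531]
 [467.3744 373.9451]
 [523.2889 361.2095]
 [523.8649 356.8673]]
[[208.8643 384.885 ]
 [208.6711 377.259 ]
 [150.2457 411.7597]
 [149.8367 404.0324]
 [125.2193 323.08  ]
 [124.7615 315.698 ]
 [ 68.0818 346.8403]
 [ 67.4198 339.3585]]
```

Request:
step_arm --series '[{"translation": [0, 0, 0.13]}, {"translation": [0, 0, 0.13]}, {"translation": [0.02, 0.03, 0.13]}, {"translation": [0.05, 0.06, 0.1]}, {"translation": [0.075, 0.095, 0], "twist": [0, 0, -0.09]}, {"translation": [0.075, 0.095, 0], "twist": [0, 0, -0.09]}, {"translation": [0.075, 0.095, 0]}, {"translation": [0.075, 0.095, 0]}, {"translation": [0.075, 0.095, 0]}, {"translation": [0.075, 0.095, 0]}, {"translation": [0.075, 0.095, 0]}, {"translation": [0.075, 0.095, 0]}, {"translation": [0.075, 0.095, 0]}, {"translation": [0.075, 0.095, 0]}, {"translation": [0.075, 0.095, 0]}, {"translation": [0.075, 0.095, 0]}, {"translation": [0.075, 0.095, 0]}, {"translation": [0.05, 0.075, 0]}, {"translation": [0.03, 0.03, 0]}, {"translation": [0, 0, 0]}]'

```text
invalid input
```

```bash
python3 - <<'E'
from h import *
np.set_printoptions(precision=4,suppress=True)
d=snap('wrist'); save(d,'w1.png',k=1.4); print(d['hand_eye'],d['mtx'],d['T'],arm.observe()['qpos'])
x,y,t=.511,-.2013,-2.9589
print(proj(d,boxpts(x,y,t,.118,.062,.008,.08))*1.4);print(proj(d,boxpts(x,y,t,.134,.078,.0,.08))*1.4)
E
```

```text
[[-0.0002 -0.9518 -0.3068  0.0781]
 [ 1.     -0.0002  0.0002  0.0009]
 [-0.0002 -0.3068  0.9518 -0.1284]
 [ 0.      0.      0.      1.    ]] [[300.9918   0.     282.0127]
 [  0.     300.9918 204.288 ]
 [  0.       0.       1.    ]] [[ 0.2702 -0.9164 -0.2953  0.2512]
 [-0.9628 -0.2571 -0.0831 -0.6056]
 [ 0.0003  0.3068 -0.9518  0.3737]
 [ 0.      0.      0.      1.    ]] [ 1.2312  0.6284  0.0385  1.5174 -0.027   0.9963 -0.02  ]
[[ -268.6102  -701.1318]
 [ -570.9113 -1089.1167]
 [ -145.4494  -683.1107]
 [ -388.8012 -1058.5328]
 [ -192.5245  -376.6936]
 [ -408.4016  -570.3874]
 [  -87.1751  -363.4053]
 [ -262.6833  -550.4657]]
[[ -267.5859  -699.5165]
 [ -609.0166 -1137.5669]
 [ -116.3501  -677.4017]
 [ -375.9615 -1097.8123]
 [ -184.5506  -345.0192]
 [ -418.3738  -544.9172]
 [  -57.1847  -329.2057]
 [ -237.4999  -520.4975]]
```

View pics/w1.png

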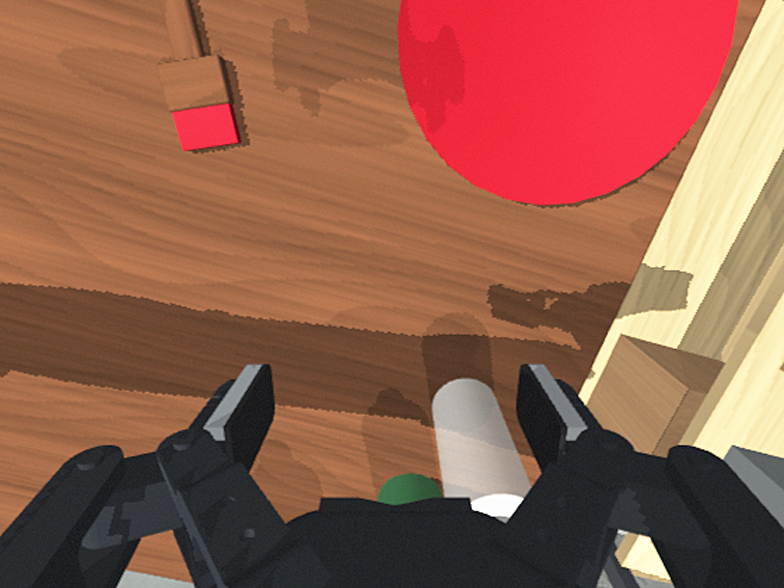

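The wrist camera looks past the fingers, whose tips show at about (185,262) and (383,262). The move was refused, probably because rows need both fields.

Request:
step_arm --series '[{"translation": [0, 0, 0.13], "twist": [0, 0, 0]}, {"translation": [0, 0, 0.13], "twist": [0, 0, 0]}, {"translation": [0.02, 0.03, 0.13], "twist": [0, 0, 0]}, {"translation": [0.05, 0.06, 0.1], "twist": [0, 0, 0]}, {"translation": [0.075, 0.095, 0], "twist": [0, 0, -0.09]}, {"translation": [0.075, 0.095, 0], "twist": [0, 0, -0.09]}, {"translation": [0.075, 0.095, 0], "twist": [0, 0, 0]}, {"translation": [0.075, 0.095, 0], "twist": [0, 0, 0]}, {"translation": [0.075, 0.095, 0], "twist": [0, 0, 0]}, {"translation": [0.075, 0.095, 0], "twist": [0, 0, 0]}, {"translation": [0.075, 0.095, 0], "twist": [0, 0, 0]}, {"translation": [0.075, 0.095, 0], "twist": [0, 0, 0]}, {"translation": [0.075, 0.095, 0], "twist": [0, 0, 0]}, {"translation": [0.075, 0.095, 0], "twist": [0, 0, 0]}, {"translation": [0.075, 0.095, 0], "twist": [0, 0, 0]}, {"translation": [0.075, 0.095, 0], "twist": [0, 0, 0]}, {"translation": [0.075, 0.095, 0], "twist": [0, 0, 0]}, {"translation": [0.05, 0.075, 0], "twist": [0, 0, 0]}, {"translation": [0.03, 0.03, 0], "twist": [0, 0, 0]}, {"translation": [0, 0, 0], "twist": [0, 0, 0]}]'

```text
clock: 2.82
eef_pos: [0.5152, -0.1936, 0.3922]
tool_rot: [[0.982, 0.189, 0.001], [0.189, -0.982, 0.001], [0.001, -0.001, -1.0]]
ft_force: [0.4, -0.8, 0.4]
opening: 0.0854
gripper_force: 0.0
```

```bash
python3 - <<'E'
from h import *
np.set_printoptions(precision=1,suppress=True)
d=snap('wrist'); np.savez('w2.npz',**d); print(arm.observe()['qpos'])
x,y,t=.511,-.2013,-2.9589
print(proj(d,boxpts(x,y,t,.118,.062,.08,.08))[::2]);print(proj(d,boxpts(x,y,t,.134,.078,.0,.08)))
save(d,'w2.png',(180,60,400,240),3.6)
E
```

```text
[ 0.4  0.4 -0.1  1.6  0.   1.2 -1.1]
[[264.8 125.8]
 [308.5 126.1]
 [265.6 204.9]
 [305.9 205.2]]
[[262.6 118. ]
 [259.  119.9]
 [309.5 118.4]
 [314.3 120.3]
 [263.5 195.4]
 [260.5 209.8]
 [306.9 195.7]
 [310.9 210.1]]
```

View pics/w2.png

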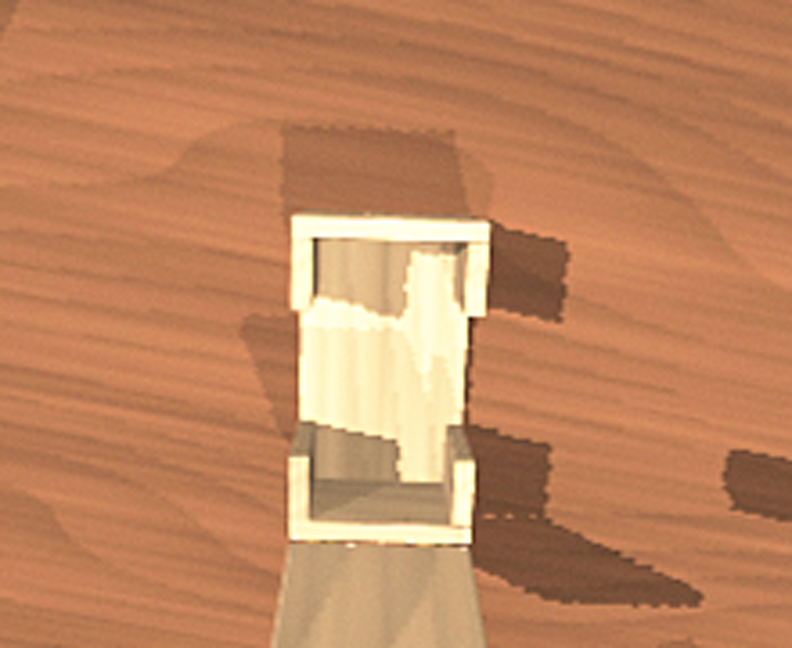

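The wrist view shows the box rim, with its front corners at (260.4,119.3) and (315.7,121) and its hinge corners at (310.4,210.2) and (259.6,209). I'll refit the box pose with these.

```bash
python3 - <<'E'
from h import *
from scipy.optimize import least_squares
np.set_printoptions(precision=4,suppress=True)
d=dict(np.load('w2.npz'))
U=np.array([[260.4,119.3],[315.7,121.0],[310.4,210.2],[259.6,209.0]])
I=np.array([[312,240],[468,243],[448,522],[310,520]])/3.6+[179.64,59.64]
def W(p,L,Wd): 
    P=boxpts(*p,L,Wd,.08,.08)[::2]; return proj(d,P)
O=[0,1,3,2]
# boxpts order i,j: (-,-),(-,+),(+,-),(+,+); p yaw -2.96
f=lambda p:np.r_[(W(p,.134,.078)[O]-U).ravel(),(W(p,.118,.062)[O]-I).ravel()]
b=least_squares(f,[.511,-.2013,-2.9589]);print(b.x,b.fun.reshape(-1,2))
E
```

```text
[ 0.5111 -0.2017 -2.9817] [[ 0.0163 -0.0509]
 [-0.0383 -0.0505]
 [-0.2568  0.4531]
 [ 0.1498  0.2234]
 [-0.2925 -1.0289]
 [ 0.0362 -0.5252]
 [ 1.1714  0.9544]
 [-0.7627  0.3623]]
```

Request:
step_arm --series '[{"translation": [-0.028, 0.0975, -0.08], "twist": [0, 0, -0.098]}, {"translation": [-0.028, 0.0975, -0.08], "twist": [0, 0, -0.098]}, {"translation": [-0.028, 0.0975, -0.08], "twist": [0, 0, -0.098]}, {"translation": [-0.028, 0.0975, -0.08], "twist": [0, 0, -0.098]}, {"translation": [-0.028, 0.0975, -0.08], "twist": [0, 0, -0.098]}, {"translation": [-0.028, 0.0975, -0.08], "twist": [0, 0, -0.098]}, {"translation": [-0.028, 0.0975, -0.08], "twist": [0, 0, -0.098]}, {"translation": [-0.028, 0.0975, -0.08], "twist": [0, 0, -0.098]}, {"translation": [0, 0, 0], "twist": [0, 0, 0]}, {"translation": [0, 0, 0], "twist": [0, 0, 0]}]'

```text
clock: 3.7
eef_pos: [0.4448, 0.0364, 0.1995]
tool_rot: [[0.979, -0.205, -0.003], [-0.205, -0.979, -0.001], [-0.003, 0.002, -1.0]]
ft_force: [1.0, -0.2, 1.1]
opening: 0.0856
gripper_force: 0.0
```

```bash
cat >> h.py <<'E'
def wtray():
    s=arm.observe(); d=snap('wrist'); R=s['tool_rot']; print('tcp',s['eef_pos'],'yaw',np.arctan2(R[1,0],R[0,0]),'t',s['clock'])
    for m,a,c in comps(redmask(d)):
        if a<1500: continue
        P=ray(d,c,.006)[0]; p,f=fit([(d,m)],[P[0],P[1],np.arange(4)*np.pi/4],.11,.054,0,.012); print('wrist tray',p,f,c,a)
    return d
E
python3 - <<'E'
from h import *
np.set_printoptions(precision=4,suppress=True)
d=wtray()
for t in trays(): 
    if t[1]<.2: print(t[0],t[1])
E
```

```text
tcp [0.4448 0.0364 0.1995] yaw -0.20688203768670163 t 3.7
wrist tray [ 0.448   0.0395 -0.1995] 0.01463240385055542 [277.2819 177.5312] 5066
wrist tray [ 0.4661  0.1946 -0.2953] 0.02787834405899048 [136.3444 189.8594] 5198
wrist tray [ 0.4753  0.3571 -0.03  ] 0.009481430053710938 [ 14.9751 223.0425] 2492
[ 0.4752  0.3582 -0.0274] 0.0477583110332489
[ 0.4669  0.1953 -0.2956] 0.05170527100563049
[ 0.4485  0.0401 -0.2021] 0.03908669948577881
```

Request:
step_arm --series '[{"translation": [0.005, 0.005, -0.1], "twist": [0, 0, 0.01]}, {"translation": [0.005, 0.005, -0.12], "twist": [0, 0, 0]}, {"translation": [0, 0, -0.12], "twist": [0, 0, 0]}, {"translation": [0, 0, -0.12], "twist": [0, 0, 0]}, {"translation": [0, 0, -0.08], "twist": [0, 0, 0]}, {"translation": [0, 0, -0.04], "twist": [0, 0, 0]}, {"translation": [0, 0, -0.02], "twist": [0, 0, 0]}, {"translation": [0, 0, 0], "twist": [0, 0, 0]}, {"translation": [0, 0, 0], "twist": [0, 0, 0]}]' --hand 66 --force 40

```text
clock: 4.6
eef_pos: [0.4485, 0.0364, 0.0346]
tool_rot: [[0.979, -0.204, -0.004], [-0.204, -0.979, -0.006], [-0.003, 0.007, -1.0]]
ft_force: [0.2, 0.8, 0.6]
opening: 0.066
gripper_force: 0.0
```

Request:
step_arm --series '[{"translation": [0, 0.005, -0.02], "twist": [0, 0, 0]}, {"translation": [0, 0.005, -0.02], "twist": [0, 0, 0]}, {"translation": [0, 0, -0.01], "twist": [0, 0, 0]}, {"translation": [0, 0, 0], "twist": [0, 0, 0]}, {"translation": [0, 0, 0], "twist": [0, 0, 0]}]'

```text
clock: 5.02
eef_pos: [0.4483, 0.0405, 0.02]
tool_rot: [[0.979, -0.203, -0.004], [-0.203, -0.979, -0.007], [-0.002, 0.007, -1.0]]
ft_force: [0.7, -0.7, 0.1]
opening: 0.0659
gripper_force: 0.0
```

Request:
step_arm --series '[{"translation": [0, 0, -0.01], "twist": [0, 0, 0]}, {"translation": [0, 0, -0.01], "twist": [0, 0, 0]}, {"translation": [0, 0, 0], "twist": [0, 0, 0]}, {"translation": [0, 0, 0], "twist": [0, 0, 0]}]'

```text
clock: 5.35
eef_pos: [0.4479, 0.0409, 0.0138]
tool_rot: [[0.979, -0.202, -0.005], [-0.202, -0.979, -0.007], [-0.003, 0.007, -1.0]]
ft_force: [-0.0, 0.3, 0.2]
opening: 0.0661
gripper_force: 0.0
```

Request:
step_arm --series '[{"translation": [0, 0, -0.007], "twist": [0, 0, 0]}, {"translation": [0, 0, 0], "twist": [0, 0, 0]}, {"translation": [0, 0, 0], "twist": [0, 0, 0]}]'

```text
clock: 5.6
eef_pos: [0.4477, 0.0411, 0.0115]
tool_rot: [[0.979, -0.202, -0.005], [-0.202, -0.979, -0.006], [-0.004, 0.007, -1.0]]
ft_force: [0.7, 0.0, 0.1]
opening: 0.0663
gripper_force: 0.0
```

Request:
step_arm --series '[{"translation": [0, 0, 0], "twist": [0, 0, 0]}, {"translation": [0, 0, 0], "twist": [0, 0, 0]}, {"translation": [0, 0, 0], "twist": [0, 0, 0]}, {"translation": [0, 0, 0], "twist": [0, 0, 0]}, {"translation": [0, 0, 0], "twist": [0, 0, 0]}]' --hand 45 --force 40

```text
clock: 6.02
eef_pos: [0.4477, 0.0412, 0.0116]
tool_rot: [[0.979, -0.201, -0.005], [-0.201, -0.979, -0.006], [-0.003, 0.007, -1.0]]
ft_force: [-0.7, -0.7, 5.9]
opening: 0.0525
gripper_force: 42.0
```

Request:
step_arm --series '[{"translation": [0, 0, 0.02], "twist": [0, 0, 0]}, {"translation": [0, 0, 0.04], "twist": [0, 0, 0]}, {"translation": [0, 0, 0.06], "twist": [0, 0, 0]}, {"translation": [0.03, 0, 0.08], "twist": [0, 0, 0]}, {"translation": [0.04, 0, 0.08], "twist": [0, 0, 0]}, {"translation": [0.05, 0, 0.08], "twist": [0, 0, 0.05]}, {"translation": [0.05, -0.03, 0.08], "twist": [0, 0, 0.08]}, {"translation": [0.04, -0.06, 0.05], "twist": [0, 0, 0.09]}, {"translation": [0.01, -0.09, 0.02], "twist": [0, 0, 0.09]}, {"translation": [0, -0.09, 0], "twist": [0, 0, 0.09]}, {"translation": [0, -0.09, 0], "twist": [0, 0, 0.09]}, {"translation": [0, -0.09, 0], "twist": [0, 0, 0.09]}, {"translation": [0, -0.09, 0], "twist": [0, 0, 0.09]}, {"translation": [0, -0.09, 0], "twist": [0, 0, 0.06]}, {"translation": [0, -0.08, 0], "twist": [0, 0, 0]}, {"translation": [0, -0.06, 0], "twist": [0, 0, 0]}, {"translation": [0, -0.03, 0], "twist": [0, 0, 0]}, {"translation": [0, 0, 0], "twist": [0, 0, 0]}, {"translation": [0, 0, 0], "twist": [0, 0, 0]}]'

```text
clock: 7.6
eef_pos: [0.5133, -0.1979, 0.1642]
tool_rot: [[0.987, 0.161, -0.003], [0.161, -0.987, -0.006], [-0.004, 0.006, -1.0]]
ft_force: [-0.4, -0.5, -0.4]
opening: 0.053
gripper_force: 42.5
```

```bash
python3 - <<'E'
from h import *
d=snap('side'); save(d,'s2.png',(180,40,480,300),2.2)
for t in trays(): 
    if t[1]<.2: print(t[0],t[1])
E
```

```text
[ 0.47497461  0.35797182 -0.02592916] 0.05053016543388367
[ 0.46691696  0.1954249  -0.29677321] 0.04816854000091553
```

View pics/s2.png

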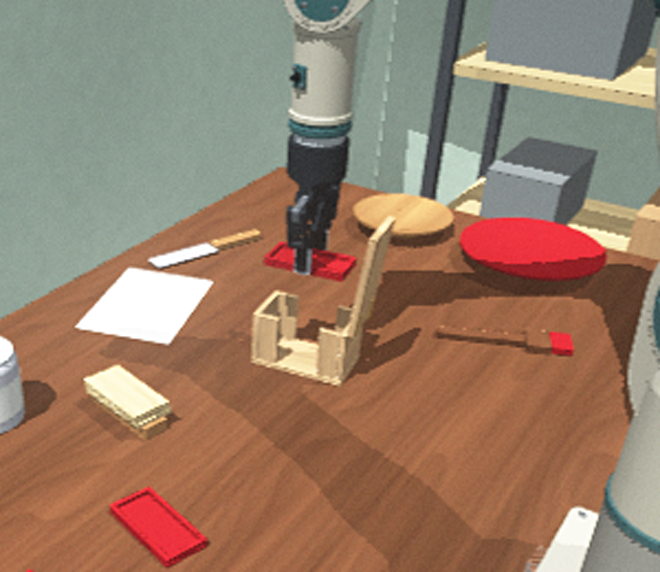

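Request:
step_arm --series '[{"translation": [-0.007, -0.012, -0.03], "twist": [0.012, -0.006, 0.01]}, {"translation": [0, 0, -0.05], "twist": [0, 0, 0]}, {"translation": [0, 0, -0.05], "twist": [0, 0, 0]}, {"translation": [0, 0, -0.05], "twist": [0, 0, 0]}, {"translation": [0, 0, 0], "twist": [0, 0, 0]}, {"translation": [0, 0, 0], "twist": [0, 0, 0]}]'

```text
clock: 8.25
eef_pos: [0.5107, -0.2016, 0.1094]
tool_rot: [[0.986, 0.168, -0.002], [0.168, -0.986, -0.001], [-0.002, 0.0, -1.0]]
ft_force: [0.6, 0.6, -0.2]
opening: 0.0529
gripper_force: 42.5
```

Request:
step_arm --series '[{"translation": [0, 0, -0.04], "twist": [0, 0, 0]}, {"translation": [0, 0, -0.05], "twist": [0, 0, 0]}, {"translation": [0, 0, -0.05], "twist": [0, 0, 0]}, {"translation": [0, 0, -0.05], "twist": [0, 0, 0]}, {"translation": [0, 0, -0.04], "twist": [0, 0, 0]}, {"translation": [0, 0, -0.03], "twist": [0, 0, 0]}, {"translation": [0, 0, -0.015], "twist": [0, 0, 0]}, {"translation": [0, 0, 0], "twist": [0, 0, 0]}, {"translation": [0, 0, 0], "twist": [0, 0, 0]}]'

```text
clock: 9.0
eef_pos: [0.5117, -0.2022, 0.0279]
tool_rot: [[0.986, 0.166, 0.001], [0.166, -0.986, -0.002], [0.0, 0.002, -1.0]]
ft_force: [-1.2, 0.1, -1.1]
opening: 0.0533
gripper_force: 42.6
```

Request:
step_arm --series '[{"translation": [0, 0, -0.01], "twist": [0, 0, 0]}, {"translation": [0, 0, -0.008], "twist": [0, 0, 0]}, {"translation": [0, 0, -0.005], "twist": [0, 0, 0]}, {"translation": [0, 0, 0], "twist": [0, 0, 0]}, {"translation": [0, 0, 0], "twist": [0, 0, 0]}]'

```text
clock: 9.42
eef_pos: [0.5114, -0.2024, 0.0208]
tool_rot: [[0.986, 0.166, 0.0], [0.166, -0.986, -0.002], [-0.0, 0.002, -1.0]]
ft_force: [0.3, 0.8, -1.6]
opening: 0.0531
gripper_force: 42.6
```

Request:
step_arm --series '[{"translation": [0, 0, -0.004], "twist": [0, 0, 0]}, {"translation": [0, 0, 0], "twist": [0, 0, 0]}, {"translation": [0, 0, 0], "twist": [0, 0, 0]}]'

```text
clock: 9.67
eef_pos: [0.5117, -0.2024, 0.0198]
tool_rot: [[0.986, 0.166, 0.001], [0.166, -0.986, -0.002], [0.0, 0.002, -1.0]]
ft_force: [0.2, 0.1, 2.2]
opening: 0.0526
gripper_force: 42.9
```

Request:
step_arm --series '[{"translation": [0, 0, 0], "twist": [0, 0, 0]}, {"translation": [0, 0, 0], "twist": [0, 0, 0]}, {"translation": [0, 0, 0], "twist": [0, 0, 0]}, {"translation": [0, 0, 0], "twist": [0, 0, 0]}, {"translation": [0, 0, 0.02], "twist": [0, 0, 0]}, {"translation": [0, 0, 0.05], "twist": [0, 0, 0]}, {"translation": [0, 0, 0.08], "twist": [0, 0, 0]}, {"translation": [0, 0, 0.08], "twist": [0, 0, 0]}, {"translation": [0, 0, 0.08], "twist": [0, 0, 0]}, {"translation": [0, 0, 0.08], "twist": [0, 0, 0]}, {"translation": [0.02, 0.04, 0.08], "twist": [0, 0, 0]}, {"translation": [0.04, 0.07, 0.04], "twist": [0, 0, 0]}, {"translation": [0.04, 0.08, 0], "twist": [0, 0, 0]}, {"translation": [0.03, 0.08, 0], "twist": [0, 0, 0]}, {"translation": [0.03, 0.08, 0], "twist": [0, 0, -0.1]}, {"translation": [0.03, 0.08, 0], "twist": [0, 0, -0.1]}, {"translation": [0.03, 0.08, 0], "twist": [0, 0, -0.1]}, {"translation": [0.03, 0.08, 0], "twist": [0, 0, -0.1]}, {"translation": [0.03, 0.08, 0], "twist": [0, 0, -0.1]}, {"translation": [0.03, 0.08, 0], "twist": [0, 0, -0.1]}]' --hand 66

```text
clock: 11.33
eef_pos: [0.6045, 0.0239, 0.173]
tool_rot: [[0.991, -0.135, -0.0], [-0.135, -0.991, -0.002], [-0.0, 0.002, -1.0]]
ft_force: [-0.5, -0.1, -0.1]
opening: 0.0661
gripper_force: 0.0
```

Request:
step_arm --series '[{"translation": [0.03, 0.06, 0], "twist": [0, 0, -0.1]}, {"translation": [0.02, 0.05, 0], "twist": [0, 0, -0.1]}, {"translation": [0, 0, 0], "twist": [0, 0, -0.05]}, {"translation": [0, 0, 0], "twist": [0, 0, 0]}, {"translation": [0, 0, 0], "twist": [0, 0, 0]}]'

```text
clock: 11.75
eef_pos: [0.6189, 0.0542, 0.1725]
tool_rot: [[0.967, -0.255, -0.002], [-0.255, -0.967, -0.003], [-0.001, 0.003, -1.0]]
ft_force: [0.4, 0.0, 0.5]
opening: 0.0658
gripper_force: 0.0
```

```bash
python3 - <<'E'
from h import *
np.set_printoptions(precision=4,suppress=True)
d=snap('wrist'); R=cut_out('wrist','board3'); print([(r['confidence'],r['centre'],r['pixels'].sum()) for r in R])
m=R[0]['pixels']; P=ray(d,R[0]['centre'],.04)[0]; p,f=fit([(d,m)],[P[0],P[1],[-.5,-.25,0]],.11,.054,.034,.041); print(p,f)
im=d['img'].copy(); h=cv2.convexHull(proj(d,boxpts(*p,.11,.054,.041,.041)).astype(np.float32)); 
a=cv2.resize(im[60:330,160:430],(500,500),interpolation=cv2.INTER_CUBIC)
q=(np.array(h)-[160,60])*500/270
cv2.polylines(a,[np.round(q).astype(int)],True,(0,0,255),1)
s=snap('scene'); b=cv2.resize(s['img'][170:300,170:240],(270,500),interpolation=cv2.INTER_CUBIC)
cv2.imwrite('pics/bd1.png',np.hstack([a,b])[:,:,::-1])
for t in trays(): 
    if t[1]<.2: print(t[0],t[1])
E
```

```text
[(0.9, [281.9, 178.4], np.int64(7235)), (0.72, [304.3, 121.3], np.int64(274)), (0.51, [216.6, 333.5], np.int64(906))]
[ 0.6312  0.0498 -0.2515] 0.02627265453338623
[ 0.4751  0.3579 -0.0238] 0.048266977071762085
```

View pics/bd1.png

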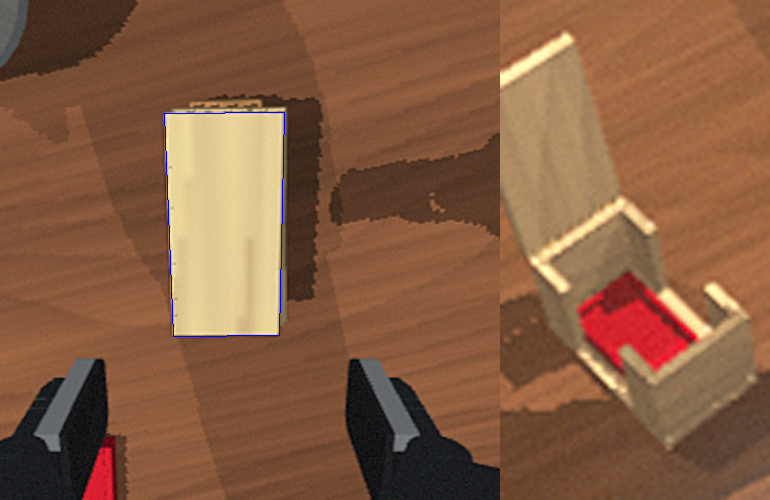

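The tray lies flat in the box. The fitted outline matches the top board in the wrist view.

Request:
step_arm --series '[{"translation": [0.02, -0.007, -0.05], "twist": [0.006, 0, 0.01]}, {"translation": [0.02, -0.007, -0.07], "twist": [0, 0, 0]}, {"translation": [0, 0, -0.08], "twist": [0, 0, 0]}, {"translation": [0, 0, -0.07], "twist": [0, 0, 0]}, {"translation": [0, 0, -0.05], "twist": [0, 0, 0]}, {"translation": [0, 0, -0.03], "twist": [0, 0, 0]}, {"translation": [0, 0, 0], "twist": [0, 0, 0]}, {"translation": [0, 0, 0], "twist": [0, 0, 0]}]'

```text
clock: 12.67
eef_pos: [0.6315, 0.0513, 0.0677]
tool_rot: [[0.968, -0.25, -0.001], [-0.25, -0.968, 0.002], [-0.001, -0.001, -1.0]]
ft_force: [0.4, 0.1, 1.3]
opening: 0.0658
gripper_force: 0.0
```

Request:
step_arm --series '[{"translation": [0, -0.005, -0.03], "twist": [0, 0, 0]}, {"translation": [0, 0, -0.02], "twist": [0, 0, 0]}, {"translation": [0, 0, -0.015], "twist": [0, 0, 0]}, {"translation": [0, 0, 0], "twist": [0, 0, 0]}, {"translation": [0, 0, 0], "twist": [0, 0, 0]}]'

```text
clock: 13.08
eef_pos: [0.6313, 0.05, 0.0479]
tool_rot: [[0.968, -0.25, -0.001], [-0.25, -0.968, 0.001], [-0.001, -0.001, -1.0]]
ft_force: [-0.9, -0.6, -0.4]
opening: 0.0661
gripper_force: 0.0
```

Request:
step_arm --series '[{"translation": [0, 0, 0], "twist": [0, 0, 0]}, {"translation": [0, 0, 0], "twist": [0, 0, 0]}, {"translation": [0, 0, 0], "twist": [0, 0, 0]}, {"translation": [0, 0, 0], "twist": [0, 0, 0]}, {"translation": [0, 0, 0], "twist": [0, 0, 0]}, {"translation": [0, 0, 0.02], "twist": [0, 0, 0]}, {"translation": [0, 0, 0.04], "twist": [0, 0, 0]}, {"translation": [0, 0, 0.06], "twist": [0, 0, 0]}, {"translation": [0, 0, 0.06], "twist": [0, 0, 0]}, {"translation": [0, 0, 0.06], "twist": [0, 0, 0]}, {"translation": [0, 0, 0.06], "twist": [0, 0, 0]}, {"translation": [0, 0, 0.06], "twist": [0, 0, 0]}, {"translation": [0, 0, 0], "twist": [0, 0, 0]}, {"translation": [0, 0, 0], "twist": [0, 0, 0]}]' --hand 45 --force 30

```text
clock: 14.25
eef_pos: [0.6322, 0.05, 0.1575]
tool_rot: [[0.968, -0.25, 0.002], [-0.25, -0.968, 0.002], [0.002, -0.002, -1.0]]
ft_force: [-0.2, 0.5, -0.5]
opening: 0.0525
gripper_force: 31.5
```

```bash
python3 - <<'E'
from h import *
np.set_printoptions(precision=4,suppress=True)
w=snap('wrist'); R=cut_out('wrist','board3'); print([(r['confidence'],r['centre'],r['pixels'].sum()) for r in R])
a=w['img'][150:420,60:500]; s=snap('side')['img'][140:270,190:350]
cv2.imwrite('pics/bd2.png',np.hstack([cv2.resize(a,(400,400)),cv2.resize(s,(400,400),interpolation=cv2.INTER_CUBIC)])[:,:,::-1])
E
```

```text
[(0.62, [280.7, 252.5], np.int64(20595)), (0.59, [284.2, 147.1], np.int64(1479))]
```

View pics/bd2.png

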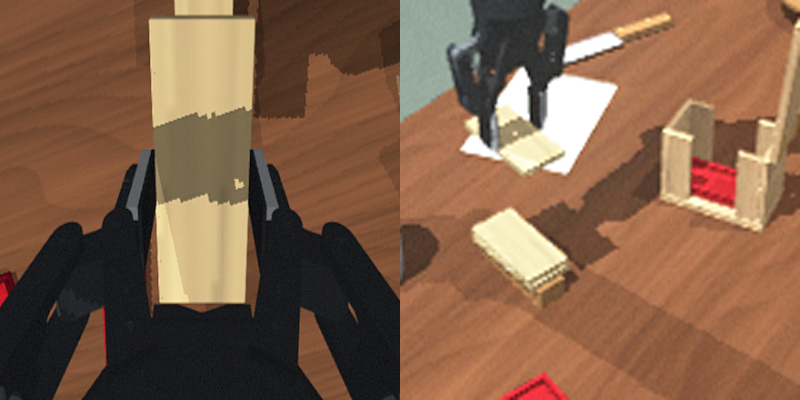

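One board is in the gripper and two remain on the block.

Request:
step_arm --series '[{"translation": [-0.02, -0.04, 0], "twist": [0, 0, 0.04]}, {"translation": [-0.034, -0.07, 0], "twist": [0, 0, 0.07]}, {"translation": [-0.034, -0.07, 0], "twist": [0, 0, 0.07]}, {"translation": [-0.034, -0.07, 0], "twist": [0, 0, 0.07]}, {"translation": [-0.034, -0.07, 0], "twist": [0, 0, 0.07]}, {"translation": [-0.034, -0.07, 0], "twist": [0, 0, 0.07]}, {"translation": [-0.034, -0.07, 0], "twist": [0, 0, 0.07]}, {"translation": [-0.034, -0.07, 0], "twist": [0, 0, 0.07]}, {"translation": [-0.034, -0.07, 0], "twist": [0, 0, 0.07]}, {"translation": [-0.034, -0.07, 0], "twist": [0, 0, 0.07]}, {"translation": [-0.034, -0.07, 0], "twist": [0, 0, 0.07]}, {"translation": [-0.034, -0.07, 0], "twist": [0, 0, 0.07]}, {"translation": [-0.01, -0.03, 0], "twist": [0, 0, 0.03]}, {"translation": [0, 0, 0], "twist": [0, 0, 0]}, {"translation": [0, 0, 0], "twist": [0, 0, 0]}]'

```text
clock: 15.65
eef_pos: [0.5098, -0.202, 0.1553]
tool_rot: [[0.986, 0.165, -0.002], [0.165, -0.986, 0.002], [-0.002, -0.003, -1.0]]
ft_force: [0.5, 0.9, 0.7]
opening: 0.0525
gripper_force: 31.5
```

Request:
step_arm --series '[{"translation": [0.004, 0, -0.03], "twist": [0, 0, 0]}, {"translation": [0, 0, -0.05], "twist": [0, 0, 0]}, {"translation": [0, 0, -0.05], "twist": [0, 0, 0]}, {"translation": [0, 0, -0.05], "twist": [0, 0, 0]}, {"translation": [0, 0, -0.05], "twist": [0, 0, 0]}, {"translation": [0, 0, -0.05], "twist": [0, 0, 0]}, {"translation": [0, 0, -0.04], "twist": [0, 0, 0]}, {"translation": [0, 0, -0.03], "twist": [0, 0, 0]}, {"translation": [0, 0, 0], "twist": [0, 0, 0]}, {"translation": [0, 0, 0], "twist": [0, 0, 0]}]'

```text
clock: 16.48
eef_pos: [0.5115, -0.2013, 0.0507]
tool_rot: [[0.986, 0.167, -0.002], [0.167, -0.986, 0.002], [-0.001, -0.002, -1.0]]
ft_force: [1.2, 0.4, -0.7]
opening: 0.0521
gripper_force: 31.6
```

Request:
step_arm --series '[{"translation": [0, 0, -0.02], "twist": [0, 0, 0]}, {"translation": [0, 0, -0.015], "twist": [0, 0, 0]}, {"translation": [0, 0, -0.01], "twist": [0, 0, 0]}, {"translation": [0, 0, -0.005], "twist": [0, 0, 0]}, {"translation": [0, 0, 0], "twist": [0, 0, 0]}, {"translation": [0, 0, 0], "twist": [0, 0, 0]}]'

```text
clock: 16.98
eef_pos: [0.5114, -0.2021, 0.0361]
tool_rot: [[0.986, 0.166, -0.001], [0.166, -0.986, 0.001], [-0.001, -0.001, -1.0]]
ft_force: [1.1, 0.6, -0.7]
opening: 0.0523
gripper_force: 31.6
```

Request:
step_arm --series '[{"translation": [0, 0, -0.004], "twist": [0, 0, 0]}, {"translation": [0, 0, 0], "twist": [0, 0, 0]}, {"translation": [0, 0, 0], "twist": [0, 0, 0]}]'

```text
clock: 17.23
eef_pos: [0.5115, -0.2021, 0.0349]
tool_rot: [[0.986, 0.166, -0.001], [0.166, -0.986, 0.001], [-0.001, -0.001, -1.0]]
ft_force: [0.1, 0.4, -0.0]
opening: 0.0523
gripper_force: 31.6
```

Request:
step_arm --series '[{"translation": [0, 0, -0.002], "twist": [0, 0, 0]}, {"translation": [0, 0, 0], "twist": [0, 0, 0]}, {"translation": [0, 0, 0], "twist": [0, 0, 0]}, {"translation": [0, 0, 0], "twist": [0, 0, 0]}, {"translation": [0, 0, 0.02], "twist": [0, 0, 0]}, {"translation": [0, 0, 0.05], "twist": [0, 0, 0]}, {"translation": [0, 0, 0.08], "twist": [0, 0, 0]}, {"translation": [0, 0, 0.08], "twist": [0, 0, 0]}, {"translation": [0, 0, 0.08], "twist": [0, 0, 0]}, {"translation": [0, 0, 0.08], "twist": [0, 0, 0]}, {"translation": [0, 0.05, 0.08], "twist": [0, 0, 0]}, {"translation": [0, 0.08, 0.06], "twist": [0, 0, 0]}, {"translation": [0, 0.1, 0.02], "twist": [0, 0, 0]}, {"translation": [0, 0.1, 0], "twist": [0, 0, 0]}, {"translation": [-0.02, 0.1, 0], "twist": [0, 0, -0.11]}, {"translation": [-0.02, 0.1, 0], "twist": [0, 0, -0.11]}, {"translation": [-0.02, 0.1, 0], "twist": [0, 0, -0.11]}, {"translation": [-0.02, 0.1, 0], "twist": [0, 0, -0.11]}, {"translation": [-0.02, 0.1, 0], "twist": [0, 0, -0.11]}, {"translation": [-0.02, 0.1, 0], "twist": [0, 0, -0.11]}]' --hand 66 --force 40

```text
clock: 18.9
eef_pos: [0.4748, 0.0784, 0.1998]
tool_rot: [[0.986, -0.165, -0.0], [-0.165, -0.986, 0.001], [-0.0, -0.001, -1.0]]
ft_force: [1.2, 0.3, 0.7]
opening: 0.066
gripper_force: 0.0
```

Request:
step_arm --series '[{"translation": [-0.02, 0.1, 0], "twist": [0, 0, -0.11]}, {"translation": [-0.02, 0.1, 0], "twist": [0, 0, -0.11]}, {"translation": [-0.01, 0.1, 0], "twist": [0, 0, -0.05]}, {"translation": [0, 0.1, 0], "twist": [0, 0, 0]}, {"translation": [0, 0.06, 0], "twist": [0, 0, 0]}, {"translation": [0, 0, 0], "twist": [0, 0, 0]}, {"translation": [0, 0, 0], "twist": [0, 0, 0]}]'

```text
clock: 19.48
eef_pos: [0.4599, 0.2161, 0.1996]
tool_rot: [[0.957, -0.291, -0.0], [-0.291, -0.957, 0.002], [-0.001, -0.001, -1.0]]
ft_force: [0.1, -0.8, -0.0]
opening: 0.0661
gripper_force: 0.0
```

```bash
python3 - <<'E'
from h import *
np.set_printoptions(precision=4,suppress=True)
wtray()
for t in trays(): 
    if t[1]<.2: print(t[0],t[1])
E
```

```text
tcp [0.4599 0.2161 0.1996] yaw -0.29511240307347686 t 19.4833
wrist tray [ 0.5884  0.4848 -1.1063] 0.17175954580307007 [ 16.3545 130.8586] 3267
wrist tray [ 0.4665  0.1948 -0.2879] 0.01198345422744751 [298.6714 168.6413] 5180
wrist tray [ 0.475   0.3568 -0.0282] 0.02308070659637451 [156.8234 203.1901] 4954
[ 0.475   0.3578 -0.0296] 0.045116275548934937
[ 0.4666  0.1956 -0.2983] 0.04961332678794861
```

Request:
step_arm --series '[{"translation": [0.011, -0.035, -0.04], "twist": [0, 0, 0]}, {"translation": [0.011, -0.035, -0.06], "twist": [0, 0, 0]}, {"translation": [0, 0, -0.07], "twist": [0, 0, 0]}, {"translation": [0, 0, -0.07], "twist": [0, 0, 0]}, {"translation": [0, 0, -0.07], "twist": [0, 0, 0]}, {"translation": [0, 0, -0.07], "twist": [0, 0, 0]}, {"translation": [0, 0, -0.07], "twist": [0, 0, 0]}, {"translation": [0, 0, -0.06], "twist": [0, 0, 0]}, {"translation": [0, 0, -0.04], "twist": [0, 0, 0]}, {"translation": [0, 0, 0], "twist": [0, 0, 0]}, {"translation": [0, 0, 0], "twist": [0, 0, 0]}]'

```text
clock: 20.55
eef_pos: [0.4668, 0.1928, 0.034]
tool_rot: [[0.956, -0.295, -0.002], [-0.295, -0.956, 0.0], [-0.002, 0.0, -1.0]]
ft_force: [-1.0, 0.3, 0.4]
opening: 0.0662
gripper_force: 0.0
```

Request:
step_arm --series '[{"translation": [0, 0.007, -0.03], "twist": [0, 0, 0]}, {"translation": [0, 0, -0.02], "twist": [0, 0, 0]}, {"translation": [0, 0, -0.018], "twist": [0, 0, 0]}, {"translation": [0, 0, 0], "twist": [0, 0, 0]}, {"translation": [0, 0, 0], "twist": [0, 0, 0]}]'

```text
clock: 20.97
eef_pos: [0.4669, 0.1959, 0.0137]
tool_rot: [[0.956, -0.293, -0.001], [-0.293, -0.956, 0.001], [-0.001, -0.001, -1.0]]
ft_force: [-0.1, 0.2, 0.1]
opening: 0.0657
gripper_force: 0.0
```

Request:
step_arm --series '[{"translation": [0, 0, 0], "twist": [0, 0, 0]}, {"translation": [0, 0, 0], "twist": [0, 0, 0]}, {"translation": [0, 0, 0], "twist": [0, 0, 0]}, {"translation": [0, 0, 0], "twist": [0, 0, 0]}, {"translation": [0, 0, 0], "twist": [0, 0, 0]}]' --hand 45

```text
clock: 21.38
eef_pos: [0.4671, 0.1961, 0.0143]
tool_rot: [[0.956, -0.293, -0.0], [-0.293, -0.956, 0.002], [-0.001, -0.002, -1.0]]
ft_force: [-1.4, -0.3, 5.9]
opening: 0.0527
gripper_force: 42.6
```

Request:
step_arm --series '[{"translation": [0, 0, 0.02], "twist": [0, 0, 0]}, {"translation": [0, 0, 0.04], "twist": [0, 0, 0]}, {"translation": [0, 0, 0.06], "twist": [0, 0, 0]}, {"translation": [0.01, 0, 0.08], "twist": [0, 0, 0]}, {"translation": [0.02, -0.03, 0.08], "twist": [0, 0, 0.08]}, {"translation": [0.02, -0.05, 0.08], "twist": [0, 0, 0.09]}, {"translation": [0.02, -0.08, 0.07], "twist": [0, 0, 0.09]}, {"translation": [0.02, -0.1, 0.05], "twist": [0, 0, 0.09]}, {"translation": [0.02, -0.1, 0.02], "twist": [0, 0, 0.09]}, {"translation": [0.02, -0.1, 0], "twist": [0, 0, 0.09]}, {"translation": [0.02, -0.1, 0], "twist": [0, 0, 0.09]}, {"translation": [0, -0.1, 0], "twist": [0, 0, 0.09]}, {"translation": [0, -0.1, 0], "twist": [0, 0, 0.09]}, {"translation": [0, -0.1, 0], "twist": [0, 0, 0.09]}, {"translation": [0, -0.1, 0], "twist": [0, 0, 0.03]}, {"translation": [0, -0.1, 0], "twist": [0, 0, 0]}, {"translation": [0, -0.1, 0], "twist": [0, 0, 0]}, {"translation": [0, -0.08, 0], "twist": [0, 0, 0]}, {"translation": [0, 0, 0], "twist": [0, 0, 0]}, {"translation": [0, 0, 0], "twist": [0, 0, 0]}]'

```text
clock: 23.05
eef_pos: [0.5113, -0.1778, 0.1636]
tool_rot: [[0.988, 0.157, -0.002], [0.157, -0.988, 0.001], [-0.002, -0.001, -1.0]]
ft_force: [0.8, 1.3, -0.7]
opening: 0.0529
gripper_force: 42.1
```

```bash
python3 - <<'E'
from h import *
np.set_printoptions(precision=4,suppress=True)
for t in trays(): 
    if t[1]<.4: print(t[0],t[1],t[2],t[3])
E
```

```text
[ 0.4756  0.3578 -0.0303] 0.048944562673568726 2 [363.1155 165.6818]
[ 0.411  -0.1336  0.0682] 0.20893722772598267 1 [214.8935 225.2532]
```

Request:
step_arm --series '[{"translation": [0, -0.04, 0], "twist": [0, 0, 0.02]}, {"translation": [0, -0.04, 0], "twist": [0, 0, 0]}, {"translation": [0, 0, -0.03], "twist": [0, 0, 0]}, {"translation": [0, 0, -0.05], "twist": [0, 0, 0]}, {"translation": [0, 0, -0.05], "twist": [0, 0, 0]}, {"translation": [0, 0, -0.05], "twist": [0, 0, 0]}, {"translation": [0, 0, -0.05], "twist": [0, 0, 0]}, {"translation": [0, 0, -0.05], "twist": [0, 0, 0]}, {"translation": [0, 0, -0.05], "twist": [0, 0, 0]}, {"translation": [0, 0, -0.03], "twist": [0, 0, 0]}, {"translation": [0, 0, 0], "twist": [0, 0, 0]}, {"translation": [0, 0, 0], "twist": [0, 0, 0]}]'

```text
clock: 24.15
eef_pos: [0.5119, -0.1993, 0.0555]
tool_rot: [[0.985, 0.172, -0.002], [0.172, -0.985, 0.002], [-0.002, -0.002, -1.0]]
ft_force: [1.2, 0.3, 0.4]
opening: 0.0526
gripper_force: 42.1
```

Target is TCP 0.041–0.042, so about −13.5 mm, with y −2.5 mm.

Request:
step_arm --series '[{"translation": [0, -0.008, -0.015], "twist": [0, 0, 0]}, {"translation": [0, 0, -0.015], "twist": [0, 0, 0]}, {"translation": [0, 0, -0.01], "twist": [0, 0, 0]}, {"translation": [0, 0, -0.004], "twist": [0, 0, 0]}, {"translation": [0, 0, 0], "twist": [0, 0, 0]}, {"translation": [0, 0, 0], "twist": [0, 0, 0]}]'

```text
clock: 24.65
eef_pos: [0.5121, -0.2024, 0.0427]
tool_rot: [[0.985, 0.171, -0.001], [0.171, -0.985, 0.001], [-0.001, -0.001, -1.0]]
ft_force: [-0.2, -0.3, -0.2]
opening: 0.0529
gripper_force: 42.1
```

Request:
step_arm --series '[{"translation": [0, 0, -0.003], "twist": [0, 0, 0]}, {"translation": [0, 0, 0], "twist": [0, 0, 0]}, {"translation": [0, 0, 0], "twist": [0, 0, 0]}]'

```text
clock: 24.9
eef_pos: [0.5121, -0.2023, 0.0418]
tool_rot: [[0.985, 0.171, -0.001], [0.171, -0.985, 0.001], [-0.001, -0.001, -1.0]]
ft_force: [-0.2, -1.0, 0.1]
opening: 0.0528
gripper_force: 42.1
```

Request:
step_arm --series '[{"translation": [0, 0, -0.002], "twist": [0, 0, 0]}, {"translation": [0, 0, 0], "twist": [0, 0, 0]}, {"translation": [0, 0, 0], "twist": [0, 0, 0]}, {"translation": [0, 0, 0], "twist": [0, 0, 0]}, {"translation": [0, 0, 0.02], "twist": [0, 0, 0]}, {"translation": [0, 0, 0.05], "twist": [0, 0, 0]}, {"translation": [0, 0, 0.08], "twist": [0, 0, 0]}, {"translation": [0, 0, 0.08], "twist": [0, 0, 0]}, {"translation": [0, 0, 0.08], "twist": [0, 0, 0]}, {"translation": [0, 0, 0.08], "twist": [0, 0, 0]}, {"translation": [0.02, 0.04, 0.04], "twist": [0, 0, 0]}, {"translation": [0.04, 0.07, 0], "twist": [0, 0, 0]}, {"translation": [0.04, 0.08, 0], "twist": [0, 0, 0]}, {"translation": [0.04, 0.08, 0], "twist": [0, 0, 0]}, {"translation": [0.04, 0.08, 0], "twist": [0, 0, -0.1]}, {"translation": [0.04, 0.08, 0], "twist": [0, 0, -0.1]}, {"translation": [0.04, 0.08, 0], "twist": [0, 0, -0.1]}, {"translation": [0.03, 0.08, 0], "twist": [0, 0, -0.1]}, {"translation": [0.03, 0.08, 0], "twist": [0, 0, -0.1]}, {"translation": [0.03, 0.08, 0], "twist": [0, 0, -0.1]}]' --hand 66

```text
clock: 26.57
eef_pos: [0.6172, 0.024, 0.1706]
tool_rot: [[0.992, -0.13, -0.001], [-0.13, -0.992, 0.001], [-0.001, -0.001, -1.0]]
ft_force: [0.7, 0.1, 0.0]
opening: 0.0658
gripper_force: 0.0
```

Request:
step_arm --series '[{"translation": [0.02, 0.06, 0], "twist": [0, 0, -0.1]}, {"translation": [0.02, 0.05, 0], "twist": [0, 0, -0.1]}, {"translation": [0, 0, 0], "twist": [0, 0, -0.04]}, {"translation": [0, 0, 0], "twist": [0, 0, 0]}, {"translation": [0, 0, 0], "twist": [0, 0, 0]}]'

```text
clock: 26.98
eef_pos: [0.6285, 0.0541, 0.1701]
tool_rot: [[0.969, -0.245, -0.001], [-0.245, -0.969, -0.0], [-0.001, 0.0, -1.0]]
ft_force: [-0.9, -1.0, 0.4]
opening: 0.0662
gripper_force: 0.0
```

```bash
python3 - <<'E'
from h import *
np.set_printoptions(precision=4,suppress=True)
d=snap('wrist'); R=cut_out('wrist','board3'); print([(r['confidence'],r['centre'],r['pixels'].sum()) for r in R])
m=R[0]['pixels']; P=ray(d,R[0]['centre'],.033)[0]; p,f=fit([(d,m)],[P[0],P[1],[-.5,-.25,0]],.11,.054,.027,.034); print(p,f)
im=d['img'].copy(); h=cv2.convexHull(proj(d,boxpts(*p,.11,.054,.034,.034)).astype(np.float32)); 
a=cv2.resize(im[60:330,160:430],(500,500),interpolation=cv2.INTER_CUBIC)
q=(np.array(h)-[160,60])*500/270
cv2.polylines(a,[np.round(q).astype(int)],True,(0,0,255),1)
s=snap('scene'); b=cv2.resize(s['img'][170:300,170:240],(270,500),interpolation=cv2.INTER_CUBIC)
cv2.imwrite('pics/bd3.png',np.hstack([a,b])[:,:,::-1])
for t in trays(): 
    if t[1]<.2: print(t[0],t[1])
E
```

```text
[(0.76, [535.1, 266.2], np.int64(216)), (0.64, [286.2, 188.3], np.int64(6958))]
[ 0.4657 -0.1529  0.175 ] 0.8253074288368225
[ 0.4755  0.3579 -0.0316] 0.048887938261032104
```

View pics/bd3.png

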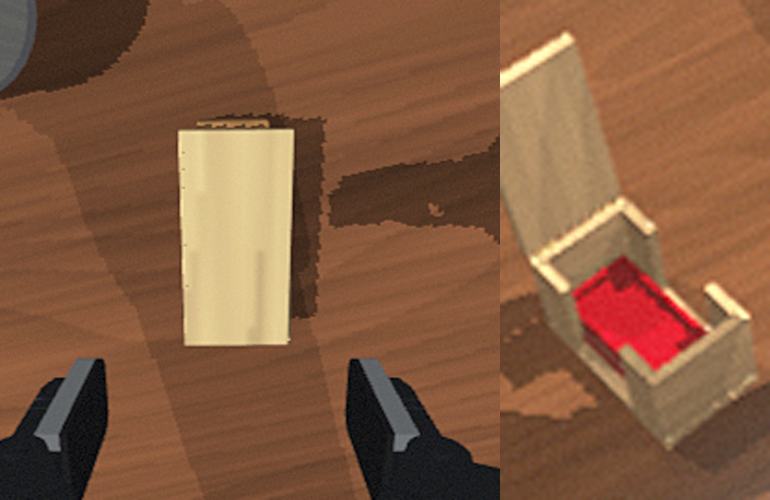

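The second tray lies flat in the box. I'll refit the board with the second mask, centred at (286,188).

```bash
python3 - <<'E'
from h import *
np.set_printoptions(precision=4,suppress=True)
d=snap('wrist'); R=cut_out('wrist','board3'); r=max(R,key=lambda r:r['pixels'].sum())
P=ray(d,r['centre'],.033)[0]; print(fit([(d,r['pixels'])],[P[0],P[1],[-.5,-.25,0]],.11,.054,.027,.034))
E
```

```text
(array([ 0.6323,  0.0468, -0.2419]), np.float64(0.021457195281982422))
```

Request:
step_arm --series '[{"translation": [0.013, -0.024, -0.03], "twist": [0, 0, 0.01]}, {"translation": [0, 0, -0.06], "twist": [0, 0, 0]}, {"translation": [0, 0, -0.07], "twist": [0, 0, 0]}, {"translation": [0, 0, -0.07], "twist": [0, 0, 0]}, {"translation": [0, 0, -0.06], "twist": [0, 0, 0]}, {"translation": [0, 0, -0.04], "twist": [0, 0, 0]}, {"translation": [0, 0, -0.02], "twist": [0, 0, 0]}, {"translation": [0, 0, 0], "twist": [0, 0, 0]}, {"translation": [0, 0, 0], "twist": [0, 0, 0]}]'

```text
clock: 28.08
eef_pos: [0.6333, 0.0484, 0.0654]
tool_rot: [[0.971, -0.241, -0.0], [-0.241, -0.971, 0.002], [-0.001, -0.002, -1.0]]
ft_force: [0.2, -0.9, -0.0]
opening: 0.0659
gripper_force: 0.0
```

Request:
step_arm --series '[{"translation": [-0.003, -0.005, -0.03], "twist": [0, 0, 0]}, {"translation": [0, 0, -0.03], "twist": [0, 0, 0]}, {"translation": [0, 0, -0.015], "twist": [0, 0, 0]}, {"translation": [0, 0, -0.007], "twist": [0, 0, 0]}, {"translation": [0, 0, 0], "twist": [0, 0, 0]}, {"translation": [0, 0, 0], "twist": [0, 0, 0]}]'

```text
clock: 28.58
eef_pos: [0.632, 0.0471, 0.0405]
tool_rot: [[0.971, -0.24, -0.001], [-0.24, -0.971, 0.002], [-0.001, -0.001, -1.0]]
ft_force: [0.4, -0.0, 0.2]
opening: 0.0661
gripper_force: 0.0
```

Request:
step_arm --series '[{"translation": [0, 0, 0], "twist": [0, 0, 0]}, {"translation": [0, 0, 0], "twist": [0, 0, 0]}, {"translation": [0, 0, 0], "twist": [0, 0, 0]}, {"translation": [0, 0, 0], "twist": [0, 0, 0]}, {"translation": [0, 0, 0], "twist": [0, 0, 0]}, {"translation": [0, 0, 0.02], "twist": [0, 0, 0]}, {"translation": [0, 0, 0.04], "twist": [0, 0, 0]}, {"translation": [0, 0, 0.06], "twist": [0, 0, 0]}, {"translation": [0, 0, 0.06], "twist": [0, 0, 0]}, {"translation": [0, 0, 0.06], "twist": [0, 0, 0]}, {"translation": [0, 0, 0.06], "twist": [0, 0, 0]}, {"translation": [0, 0, 0.06], "twist": [0, 0, 0]}, {"translation": [0, 0, 0.03], "twist": [0, 0, 0]}, {"translation": [0, 0, 0], "twist": [0, 0, 0]}, {"translation": [0, 0, 0], "twist": [0, 0, 0]}]' --hand 45 --force 30

```text
clock: 29.83
eef_pos: [0.6321, 0.0467, 0.1578]
tool_rot: [[0.971, -0.241, 0.0], [-0.241, -0.971, 0.001], [-0.0, -0.001, -1.0]]
ft_force: [0.4, 0.3, -0.2]
opening: 0.0522
gripper_force: 31.5
```

```bash
python3 - <<'E'
from h import *
np.set_printoptions(precision=4,suppress=True)
w=snap('wrist'); a=w['img'][150:420,60:500]; s=snap('side')['img'][140:270,190:350]
cv2.imwrite('pics/bd4.png',np.hstack([cv2.resize(a,(400,400)),cv2.resize(s,(400,400),interpolation=cv2.INTER_CUBIC)])[:,:,::-1])
E
```

```text
(no output)
```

View pics/bd4.png

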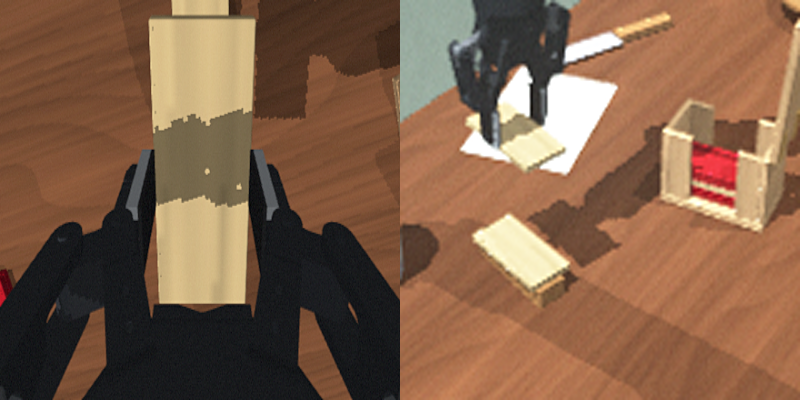

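A single board is held and one remains on the block. The box shows tray, board, tray in layers.

Request:
step_arm --series '[{"translation": [-0.02, -0.04, 0], "twist": [0, 0, 0.04]}, {"translation": [-0.034, -0.07, 0], "twist": [0, 0, 0.07]}, {"translation": [-0.034, -0.07, 0], "twist": [0, 0, 0.07]}, {"translation": [-0.034, -0.07, 0], "twist": [0, 0, 0.07]}, {"translation": [-0.034, -0.07, 0], "twist": [0, 0, 0.07]}, {"translation": [-0.034, -0.07, 0], "twist": [0, 0, 0.07]}, {"translation": [-0.034, -0.07, 0], "twist": [0, 0, 0.07]}, {"translation": [-0.034, -0.07, 0], "twist": [0, 0, 0.07]}, {"translation": [-0.034, -0.07, 0], "twist": [0, 0, 0.07]}, {"translation": [-0.034, -0.07, 0], "twist": [0, 0, 0.07]}, {"translation": [-0.034, -0.07, 0], "twist": [0, 0, 0.07]}, {"translation": [-0.034, -0.07, 0], "twist": [0, 0, 0.07]}, {"translation": [-0.008, -0.02, 0], "twist": [0, 0, 0.01]}, {"translation": [0, 0, 0], "twist": [0, 0, 0]}, {"translation": [0, 0, 0], "twist": [0, 0, 0]}]'

```text
clock: 31.18
eef_pos: [0.5116, -0.2012, 0.1571]
tool_rot: [[0.986, 0.165, -0.001], [0.165, -0.986, 0.003], [-0.001, -0.003, -1.0]]
ft_force: [1.3, -0.7, -0.6]
opening: 0.0521
gripper_force: 31.5
```

dz to 0.066: −0.304 units.

Request:
step_arm --series '[{"translation": [0, -0.002, -0.03], "twist": [0, 0, 0]}, {"translation": [0, 0, -0.05], "twist": [0, 0, 0]}, {"translation": [0, 0, -0.05], "twist": [0, 0, 0]}, {"translation": [0, 0, -0.05], "twist": [0, 0, 0]}, {"translation": [0, 0, -0.05], "twist": [0, 0, 0]}, {"translation": [0, 0, -0.04], "twist": [0, 0, 0]}, {"translation": [0, 0, -0.03], "twist": [0, 0, 0]}, {"translation": [0, 0, 0], "twist": [0, 0, 0]}, {"translation": [0, 0, 0], "twist": [0, 0, 0]}]'

```text
clock: 31.93
eef_pos: [0.5115, -0.2018, 0.0672]
tool_rot: [[0.986, 0.167, -0.002], [0.167, -0.986, 0.002], [-0.001, -0.002, -1.0]]
ft_force: [-1.0, -0.6, 0.2]
opening: 0.0526
gripper_force: 31.6
```

Request:
step_arm --series '[{"translation": [0, 0, -0.02], "twist": [0, 0, 0]}, {"translation": [0, 0, -0.015], "twist": [0, 0, 0]}, {"translation": [0, 0, -0.008], "twist": [0, 0, 0]}, {"translation": [0, 0, -0.004], "twist": [0, 0, 0]}, {"translation": [0, 0, 0], "twist": [0, 0, 0]}, {"translation": [0, 0, 0], "twist": [0, 0, 0]}]'

```text
clock: 32.43
eef_pos: [0.5115, -0.2027, 0.0536]
tool_rot: [[0.986, 0.166, -0.001], [0.166, -0.986, 0.001], [-0.001, -0.001, -1.0]]
ft_force: [0.3, 0.0, -0.5]
opening: 0.0527
gripper_force: 31.6
```

Request:
step_arm --series '[{"translation": [0, 0.002, -0.003], "twist": [0, 0, 0]}, {"translation": [0, 0, 0], "twist": [0, 0, 0]}, {"translation": [0, 0, 0], "twist": [0, 0, 0]}]'

```text
clock: 32.68
eef_pos: [0.5116, -0.2025, 0.0531]
tool_rot: [[0.986, 0.166, -0.001], [0.166, -0.986, 0.0], [-0.001, -0.0, -1.0]]
ft_force: [-1.0, -0.8, 5.0]
opening: 0.0523
gripper_force: 32.2
```

Request:
step_arm --series '[{"translation": [0, 0, 0], "twist": [0, 0, 0]}, {"translation": [0, 0, 0], "twist": [0, 0, 0]}, {"translation": [0, 0, 0], "twist": [0, 0, 0]}, {"translation": [0, 0, 0], "twist": [0, 0, 0]}, {"translation": [0, 0, 0.02], "twist": [0, 0, 0]}, {"translation": [0, 0, 0.05], "twist": [0, 0, 0]}, {"translation": [0, 0, 0.08], "twist": [0, 0, 0]}, {"translation": [0, 0, 0.08], "twist": [0, 0, 0]}, {"translation": [0, 0, 0.08], "twist": [0, 0, 0]}, {"translation": [0, 0.05, 0.08], "twist": [0, 0, 0]}, {"translation": [0, 0.08, 0.07], "twist": [0, 0, 0]}, {"translation": [0, 0.1, 0.03], "twist": [0, 0, 0]}, {"translation": [0, 0.1, 0], "twist": [0, 0, 0]}, {"translation": [0, 0.1, 0], "twist": [0, 0, -0.04]}, {"translation": [0, 0.1, 0], "twist": [0, 0, -0.04]}, {"translation": [0, 0.1, 0], "twist": [0, 0, -0.04]}, {"translation": [0, 0.1, 0], "twist": [0, 0, -0.04]}, {"translation": [-0.02, 0.1, 0], "twist": [0, 0, -0.04]}, {"translation": [-0.02, 0.1, 0], "twist": [0, 0, -0.04]}, {"translation": [-0.02, 0.1, 0], "twist": [0, 0, -0.04]}]' --hand 66 --force 40

```text
clock: 34.35
eef_pos: [0.4929, 0.1084, 0.1999]
tool_rot: [[1.0, 0.026, -0.001], [0.026, -1.0, 0.001], [-0.001, -0.001, -1.0]]
ft_force: [0.9, 0.7, -0.2]
opening: 0.0658
gripper_force: 0.0
```

Request:
step_arm --series '[{"translation": [-0.02, 0.1, 0], "twist": [0, 0, -0.04]}, {"translation": [-0.02, 0.1, 0], "twist": [0, 0, -0.04]}, {"translation": [-0.02, 0.1, 0], "twist": [0, 0, -0.03]}, {"translation": [0, 0.1, 0], "twist": [0, 0, 0]}, {"translation": [0, 0.1, 0], "twist": [0, 0, 0]}, {"translation": [0, 0.1, 0], "twist": [0, 0, 0]}, {"translation": [0, 0.1, 0], "twist": [0, 0, 0]}, {"translation": [0, 0.09, 0], "twist": [0, 0, 0]}, {"translation": [0, 0.05, 0], "twist": [0, 0, 0]}, {"translation": [0, 0, 0], "twist": [0, 0, 0]}, {"translation": [0, 0, 0], "twist": [0, 0, 0]}]'

```text
clock: 35.27
eef_pos: [0.4747, 0.3594, 0.1996]
tool_rot: [[1.0, -0.026, -0.001], [-0.026, -1.0, 0.001], [-0.001, -0.001, -1.0]]
ft_force: [0.4, -0.8, 0.7]
opening: 0.0659
gripper_force: 0.0
```

```bash
python3 - <<'E'
from h import *
np.set_printoptions(precision=4,suppress=True)
wtray()
for t in trays(): 
    if t[1]<.2: print(t[0],t[1])
E
```

```text
tcp [0.4747 0.3594 0.1996] yaw -0.026078485643848986 t 35.2667
wrist tray [0.6216 0.4883 1.5497] 0.4553983211517334 [143.3887  53.651 ] 14938
wrist tray [ 0.4745  0.357  -0.0314] 0.01489931344985962 [283.4938 179.5661] 5020
wrist tray [ 0.3034  0.6915 -0.2896] 0.3943348526954651 [ 27.6355 324.6697] 6395
[ 0.4752  0.358  -0.0309] 0.05205029249191284
```

Request:
step_arm --series '[{"translation": [0, -0.006, -0.04], "twist": [0, 0, -0.006]}, {"translation": [0, 0, -0.06], "twist": [0, 0, 0]}, {"translation": [0, 0, -0.07], "twist": [0, 0, 0]}, {"translation": [0, 0, -0.07], "twist": [0, 0, 0]}, {"translation": [0, 0, -0.07], "twist": [0, 0, 0]}, {"translation": [0, 0, -0.07], "twist": [0, 0, 0]}, {"translation": [0, 0, -0.07], "twist": [0, 0, 0]}, {"translation": [0, 0, -0.06], "twist": [0, 0, 0]}, {"translation": [0, 0, -0.04], "twist": [0, 0, 0]}, {"translation": [0, 0, 0], "twist": [0, 0, 0]}, {"translation": [0, 0, 0], "twist": [0, 0, 0]}]'

```text
clock: 36.33
eef_pos: [0.4756, 0.3564, 0.0345]
tool_rot: [[0.999, -0.032, -0.001], [-0.032, -0.999, 0.001], [-0.001, -0.001, -1.0]]
ft_force: [0.3, 0.6, 0.2]
opening: 0.0664
gripper_force: 0.0
```

Request:
step_arm --series '[{"translation": [-0.002, 0.003, -0.03], "twist": [0, 0, 0]}, {"translation": [0, 0, -0.02], "twist": [0, 0, 0]}, {"translation": [0, 0, -0.02], "twist": [0, 0, 0]}, {"translation": [0, 0, 0], "twist": [0, 0, 0]}, {"translation": [0, 0, 0], "twist": [0, 0, 0]}]'

```text
clock: 36.75
eef_pos: [0.4746, 0.3579, 0.0133]
tool_rot: [[1.0, -0.031, -0.001], [-0.031, -1.0, 0.001], [-0.001, -0.001, -1.0]]
ft_force: [-0.8, 0.8, 0.7]
opening: 0.0661
gripper_force: 0.0
```

Request:
step_arm --series '[{"translation": [0, 0, 0], "twist": [0, 0, 0]}, {"translation": [0, 0, 0], "twist": [0, 0, 0]}, {"translation": [0, 0, 0], "twist": [0, 0, 0]}, {"translation": [0, 0, 0], "twist": [0, 0, 0]}, {"translation": [0, 0, 0], "twist": [0, 0, 0]}]' --hand 45

```text
clock: 37.17
eef_pos: [0.475, 0.3583, 0.014]
tool_rot: [[1.0, -0.031, -0.0], [-0.031, -1.0, 0.002], [-0.0, -0.002, -1.0]]
ft_force: [-1.3, -0.0, 4.0]
opening: 0.0528
gripper_force: 42.8
```

Request:
step_arm --series '[{"translation": [0, 0, 0.02], "twist": [0, 0, 0]}, {"translation": [0, 0, 0.04], "twist": [0, 0, 0]}, {"translation": [0, 0, 0.06], "twist": [0, 0, 0]}, {"translation": [0.01, 0, 0.08], "twist": [0, 0, 0]}, {"translation": [0.02, -0.03, 0.08], "twist": [0, 0, 0.04]}, {"translation": [0.02, -0.05, 0.08], "twist": [0, 0, 0.04]}, {"translation": [0.02, -0.08, 0.07], "twist": [0, 0, 0.04]}, {"translation": [0.02, -0.1, 0.05], "twist": [0, 0, 0.04]}, {"translation": [0.02, -0.1, 0.02], "twist": [0, 0, 0.04]}, {"translation": [0.01, -0.1, 0], "twist": [0, 0, 0.04]}, {"translation": [0, -0.1, 0], "twist": [0, 0, 0.04]}, {"translation": [0, -0.1, 0], "twist": [0, 0, 0.04]}, {"translation": [0, -0.1, 0], "twist": [0, 0, 0.04]}, {"translation": [0, -0.1, 0], "twist": [0, 0, 0.04]}, {"translation": [0, -0.1, 0], "twist": [0, 0, 0]}, {"translation": [0, -0.1, 0], "twist": [0, 0, 0]}, {"translation": [0, -0.1, 0], "twist": [0, 0, 0]}, {"translation": [0, -0.1, 0], "twist": [0, 0, 0]}, {"translation": [0, -0.1, 0], "twist": [0, 0, 0]}, {"translation": [0, -0.1, 0], "twist": [0, 0, 0]}]'

```text
clock: 38.83
eef_pos: [0.5105, -0.0816, 0.1644]
tool_rot: [[0.986, 0.168, -0.001], [0.168, -0.986, 0.001], [-0.001, -0.001, -1.0]]
ft_force: [0.6, 0.9, -1.1]
opening: 0.0526
gripper_force: 42.2
```

Request:
step_arm --series '[{"translation": [0, -0.1, 0], "twist": [0, 0, 0]}, {"translation": [0, -0.1, 0], "twist": [0, 0, 0]}, {"translation": [0, -0.1, 0], "twist": [0, 0, 0]}, {"translation": [0, -0.07, 0], "twist": [0, 0, 0]}, {"translation": [0, -0.04, 0], "twist": [0, 0, 0]}, {"translation": [0, 0, 0], "twist": [0, 0, 0]}, {"translation": [0, 0, 0], "twist": [0, 0, 0]}]'

```text
clock: 39.42
eef_pos: [0.5108, -0.2022, 0.1639]
tool_rot: [[0.986, 0.168, -0.001], [0.168, -0.986, 0.002], [-0.0, -0.002, -1.0]]
ft_force: [-0.8, 0.5, -0.5]
opening: 0.0528
gripper_force: 42.2
```

To 0.073: −0.303.

Request:
step_arm --series '[{"translation": [0, 0, -0.03], "twist": [0, 0, 0]}, {"translation": [0, 0, -0.05], "twist": [0, 0, 0]}, {"translation": [0, 0, -0.05], "twist": [0, 0, 0]}, {"translation": [0, 0, -0.05], "twist": [0, 0, 0]}, {"translation": [0, 0, -0.05], "twist": [0, 0, 0]}, {"translation": [0, 0, -0.04], "twist": [0, 0, 0]}, {"translation": [0, 0, -0.03], "twist": [0, 0, 0]}, {"translation": [0, 0, 0], "twist": [0, 0, 0]}, {"translation": [0, 0, 0], "twist": [0, 0, 0]}]'

```text
clock: 40.17
eef_pos: [0.5109, -0.202, 0.0733]
tool_rot: [[0.986, 0.17, -0.002], [0.17, -0.986, 0.002], [-0.001, -0.002, -1.0]]
ft_force: [0.3, 0.1, -0.7]
opening: 0.0528
gripper_force: 42.2
```

Request:
step_arm --series '[{"translation": [0, 0, -0.02], "twist": [0, 0, 0]}, {"translation": [0, 0, -0.012], "twist": [0, 0, 0]}, {"translation": [0, 0, -0.006], "twist": [0, 0, 0]}, {"translation": [0, 0, -0.003], "twist": [0, 0, 0]}, {"translation": [0, 0, 0], "twist": [0, 0, 0]}, {"translation": [0, 0, 0], "twist": [0, 0, 0]}]'

```text
clock: 40.67
eef_pos: [0.5109, -0.203, 0.0614]
tool_rot: [[0.986, 0.168, -0.001], [0.168, -0.986, 0.001], [-0.001, -0.001, -1.0]]
ft_force: [0.3, 0.2, -0.9]
opening: 0.0528
gripper_force: 42.3
```

Request:
step_arm --series '[{"translation": [0, 0.002, -0.004], "twist": [0, 0, 0]}, {"translation": [0, 0, 0], "twist": [0, 0, 0]}, {"translation": [0, 0, 0], "twist": [0, 0, 0]}]'

```text
clock: 40.92
eef_pos: [0.5108, -0.2023, 0.0601]
tool_rot: [[0.986, 0.168, -0.001], [0.168, -0.986, 0.001], [-0.001, -0.001, -1.0]]
ft_force: [-0.3, -0.3, -0.6]
opening: 0.053
gripper_force: 42.3
```

Request:
step_arm --series '[{"translation": [0, 0, 0], "twist": [0, 0, 0]}, {"translation": [0, 0, 0], "twist": [0, 0, 0]}, {"translation": [0, 0, 0], "twist": [0, 0, 0]}, {"translation": [0, 0, 0], "twist": [0, 0, 0]}, {"translation": [0, 0, 0.02], "twist": [0, 0, 0]}, {"translation": [0, 0, 0.05], "twist": [0, 0, 0]}, {"translation": [0, 0, 0.08], "twist": [0, 0, 0]}, {"translation": [0, 0, 0.08], "twist": [0, 0, 0]}, {"translation": [0, 0, 0.09], "twist": [0, 0, 0]}, {"translation": [0, 0, 0.1], "twist": [0, 0, 0]}, {"translation": [0, 0, 0.1], "twist": [0, 0, 0]}, {"translation": [0, 0, 0.1], "twist": [0, 0, 0]}, {"translation": [0, 0, 0.1], "twist": [0, 0, 0]}, {"translation": [0, 0, 0.1], "twist": [0, 0, 0]}, {"translation": [0, 0, 0.08], "twist": [0, 0, 0]}, {"translation": [0, 0, 0.04], "twist": [0, 0, 0]}, {"translation": [0, 0, 0], "twist": [0, 0, 0]}, {"translation": [0, 0, 0], "twist": [0, 0, 0]}]' --hand 66

```text
clock: 42.42
eef_pos: [0.5106, -0.2023, 0.3424]
tool_rot: [[0.986, 0.168, -0.0], [0.168, -0.986, 0.0], [-0.0, -0.0, -1.0]]
ft_force: [-0.9, 0.5, -1.1]
opening: 0.066
gripper_force: 0.0
```

```bash
python3 - <<'E'
from h import *
np.set_printoptions(precision=4,suppress=True)
w=snap('wrist'); a=w['img'][60:260,180:400]; s=snap('side')['img'][150:230,280:370]
cv2.imwrite('pics/pk.png',np.hstack([cv2.resize(a,(420,400),interpolation=cv2.INTER_CUBIC),cv2.resize(s,(380,400),interpolation=cv2.INTER_CUBIC)])[:,:,::-1])
for c,uv in (('x',0),): print(arm.observe()['qpos'])
E
```

```text
[ 0.8676  0.4877 -0.8307  1.652   0.3828  1.1771 -1.4574]
```

View pics/pk.png

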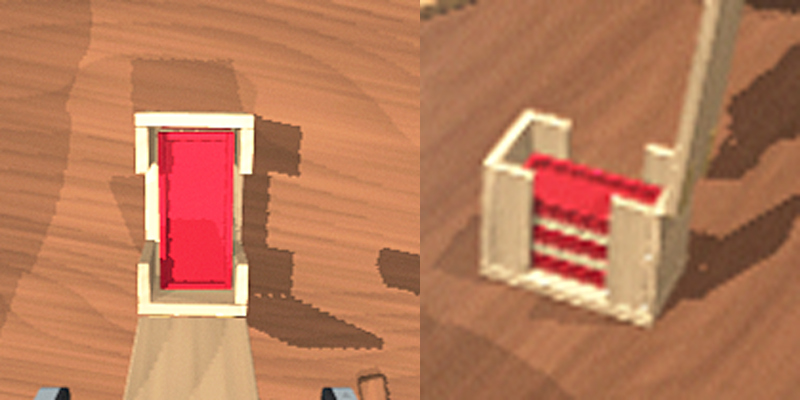

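All three trays are stacked flat with a board between each. The left view shows the top tray inside the rim, and the right view shows the red and wood layers. Next is the lid, which I'll push with closed fingers from behind.

Request:
step_arm --series '[{"translation": [-0.03, -0.005, 0], "twist": [0, 0, 0]}, {"translation": [-0.05, -0.008, 0], "twist": [0, 0, 0]}, {"translation": [-0.06, -0.01, 0], "twist": [0, 0, 0]}, {"translation": [-0.06, -0.01, 0], "twist": [0, 0, 0]}, {"translation": [-0.06, -0.01, 0], "twist": [0, 0, 0]}, {"translation": [-0.06, -0.01, 0], "twist": [0, 0, 0]}, {"translation": [-0.05, -0.009, 0], "twist": [0, 0, 0]}, {"translation": [-0.025, -0.005, 0], "twist": [0, 0, 0]}, {"translation": [0, 0, 0], "twist": [0, 0, 0]}, {"translation": [0, 0, 0], "twist": [0, 0, 0]}]' --hand 0 --force 20

```text
clock: 43.35
eef_pos: [0.3922, -0.2226, 0.3419]
tool_rot: [[0.986, 0.167, -0.001], [0.167, -0.986, 0.001], [-0.001, -0.001, -1.0]]
ft_force: [0.4, -0.0, -0.9]
opening: 0.0001
gripper_force: 0.0
```

```bash
python3 - <<'E'
from h import *
np.set_printoptions(precision=4,suppress=True)
s=arm.observe();print(s['qpos'])
b=np.array([.511,-.2017]);h=np.array([np.cos(-2.977),np.sin(-2.977)])
v=s['eef_pos'][:2]-b; print('box-x',v@h,'box-y',v@np.array([-h[1],h[0]]),s['eef_pos'])
d=snap('side')
def lidp(th,r,n,y):
    X=.067-r*np.cos(th)+n*np.sin(th); p=b+X*h+y*np.array([-h[1],h[0]]); return [*p,.08+r*np.sin(th)+n*np.cos(th)]
R=cut_out('side','lid'); r=R[0]; print([(q['confidence'],q['centre']) for q in R])
m=r['pixels']
for th in np.arange(1.6,1.9,.03):
    hl=cv2.convexHull(proj(d,[lidp(th,rr,n,y) for rr in(0,.146) for n in(0,.01) for y in(-.039,.039)]).astype(np.float32))
    im=np.zeros(m.shape,np.uint8); cv2.fillConvexPoly(im,np.round(hl).astype(int),1); print(round(th,2),round((im.astype(bool)&m).sum()/(im.astype(bool)|m).sum(),3))
a=d['img'][100:230,270:400]; cv2.imwrite('pics/lid1.png',cv2.resize(a,(560,560),interpolation=cv2.INTER_CUBIC)[:,:,::-1])
E
```

```text
[ 1.1295  0.3217 -0.8869  1.8858  0.2826  1.0669 -1.2736]
box-x 0.12060346535729552 box-y 0.001177842259757791 [ 0.3922 -0.2226  0.3419]
[(0.59, [350.6, 166.8])]
1.6 0.514
1.63 0.659
1.66 0.736
1.69 0.849
1.72 0.788
1.75 0.644
1.78 0.486
1.81 0.417
1.84 0.29
1.87 0.234
```

Request:
step_arm --series '[{"translation": [0, 0, -0.03], "twist": [0, 0, 0]}, {"translation": [0, 0, -0.06], "twist": [0, 0, 0]}, {"translation": [0, 0, -0.07], "twist": [0, 0, 0]}, {"translation": [0, 0, -0.07], "twist": [0, 0, 0]}, {"translation": [0, 0, -0.07], "twist": [0, 0, 0]}, {"translation": [0, 0, -0.06], "twist": [0, 0, 0]}, {"translation": [0, 0, -0.04], "twist": [0, 0, 0]}, {"translation": [0, 0, -0.02], "twist": [0, 0, 0]}, {"translation": [0, 0, 0], "twist": [0, 0, 0]}, {"translation": [0, 0, 0], "twist": [0, 0, 0]}]'

```text
clock: 44.28
eef_pos: [0.3928, -0.222, 0.2159]
tool_rot: [[0.986, 0.169, -0.001], [0.169, -0.986, 0.002], [-0.001, -0.002, -1.0]]
ft_force: [0.6, 0.7, 0.2]
opening: -0.0001
gripper_force: 0.0
```

Request:
step_arm --series '[{"translation": [0.012, 0.002, -0.0015], "twist": [0, 0, 0]}, {"translation": [0.012, 0.002, -0.0015], "twist": [0, 0, 0]}, {"translation": [0.012, 0.002, -0.0015], "twist": [0, 0, 0]}, {"translation": [0.012, 0.002, -0.0015], "twist": [0, 0, 0]}, {"translation": [0.012, 0.002, -0.0015], "twist": [0, 0, 0]}, {"translation": [0.012, 0.002, -0.0015], "twist": [0, 0, 0]}, {"translation": [0.012, 0.002, -0.0015], "twist": [0, 0, 0]}, {"translation": [0.012, 0.002, -0.0015], "twist": [0, 0, 0]}, {"translation": [0.013, 0.002, 0], "twist": [0, 0, 0]}, {"translation": [0.013, 0.002, 0], "twist": [0, 0, 0]}, {"translation": [0.013, 0.002, 0], "twist": [0, 0, 0]}]'

```text
clock: 45.2
eef_pos: [0.433, -0.2158, 0.2124]
tool_rot: [[0.986, 0.168, -0.002], [0.168, -0.986, 0.001], [-0.001, -0.001, -1.0]]
ft_force: [-2.5, -0.5, 2.7]
opening: -0.0002
gripper_force: 1.4
```

Request:
step_arm --series '[{"translation": [0.0125, 0.002, 0], "twist": [0, 0, 0]}, {"translation": [0.0125, 0.002, 0], "twist": [0, 0, 0]}, {"translation": [0.0125, 0.002, -0.001], "twist": [0, 0, 0]}, {"translation": [0.0125, 0.002, -0.002], "twist": [0, 0, 0]}, {"translation": [0.0125, 0.002, -0.002], "twist": [0, 0, 0]}, {"translation": [0.0125, 0.002, -0.0025], "twist": [0, 0, 0]}, {"translation": [0.0125, 0.002, -0.0025], "twist": [0, 0, 0]}, {"translation": [0.0125, 0.002, -0.003], "twist": [0, 0, 0]}, {"translation": [0.0125, 0.002, -0.003], "twist": [0, 0, 0]}, {"translation": [0.012, 0.002, -0.004], "twist": [0, 0, 0]}, {"translation": [0.012, 0.002, -0.005], "twist": [0, 0, 0]}, {"translation": [0.012, 0.002, -0.005], "twist": [0, 0, 0]}, {"translation": [0.012, 0.002, -0.005], "twist": [0, 0, 0]}, {"translation": [0.012, 0.002, -0.0055], "twist": [0, 0, 0]}, {"translation": [0.012, 0.002, -0.006], "twist": [0, 0, 0]}]'

```text
clock: 46.45
eef_pos: [0.4887, -0.2068, 0.1984]
tool_rot: [[0.986, 0.168, -0.001], [0.168, -0.986, 0.001], [-0.001, -0.001, -1.0]]
ft_force: [-0.1, 0.6, 2.5]
opening: -0.0003
gripper_force: 1.0
```

Request:
step_arm --series '[{"translation": [0.0112, 0.0018, -0.0065], "twist": [0, 0, 0]}, {"translation": [0.011, 0.0018, -0.007], "twist": [0, 0, 0]}, {"translation": [0.011, 0.0018, -0.007], "twist": [0, 0, 0]}, {"translation": [0.0105, 0.0018, -0.007], "twist": [0, 0, 0]}, {"translation": [0.0105, 0.0018, -0.0075], "twist": [0, 0, 0]}, {"translation": [0.0105, 0.0018, -0.008], "twist": [0, 0, 0]}, {"translation": [0.01, 0.0016, -0.0085], "twist": [0, 0, 0]}, {"translation": [0.0095, 0.0016, -0.009], "twist": [0, 0, 0]}, {"translation": [0.0095, 0.0016, -0.009], "twist": [0, 0, 0]}, {"translation": [0.009, 0.0015, -0.0095], "twist": [0, 0, 0]}, {"translation": [0.009, 0.0015, -0.01], "twist": [0, 0, 0]}, {"translation": [0.0085, 0.0014, -0.01], "twist": [0, 0, 0]}, {"translation": [0.008, 0.0013, -0.0105], "twist": [0, 0, 0]}, {"translation": [0.0075, 0.0012, -0.011], "twist": [0, 0, 0]}, {"translation": [0.007, 0.0012, -0.011], "twist": [0, 0, 0]}, {"translation": [0.007, 0.0012, -0.011], "twist": [0, 0, 0]}, {"translation": [0.0065, 0.0011, -0.011], "twist": [0, 0, 0]}, {"translation": [0.0065, 0.0011, -0.0115], "twist": [0, 0, 0]}]'

```text
clock: 47.95
eef_pos: [0.5373, -0.1986, 0.1487]
tool_rot: [[0.986, 0.168, -0.001], [0.168, -0.986, 0.001], [-0.001, -0.001, -1.0]]
ft_force: [0.6, -0.1, 1.9]
opening: -0.0002
gripper_force: 0.7
```

Request:
step_arm --series '[{"translation": [0.0045, 0.0007, -0.009], "twist": [0, 0, 0]}, {"translation": [0.0042, 0.0007, -0.009], "twist": [0, 0, 0]}, {"translation": [0.004, 0.0006, -0.009], "twist": [0, 0, 0]}, {"translation": [0.0038, 0.0006, -0.009], "twist": [0, 0, 0]}, {"translation": [0.0035, 0.0006, -0.009], "twist": [0, 0, 0]}, {"translation": [0.0033, 0.0005, -0.009], "twist": [0, 0, 0]}, {"translation": [0.003, 0.0005, -0.009], "twist": [0, 0, 0]}, {"translation": [0.003, 0.0005, -0.009], "twist": [0, 0, 0]}, {"translation": [0.0025, 0.0004, -0.0065], "twist": [0, 0, 0]}, {"translation": [0.002, 0.0003, -0.0065], "twist": [0, 0, 0]}, {"translation": [0.002, 0.0003, -0.0065], "twist": [0, 0, 0]}, {"translation": [0.0015, 0.0003, -0.0065], "twist": [0, 0, 0]}, {"translation": [0.0015, 0.0003, -0.0065], "twist": [0, 0, 0]}, {"translation": [0.001, 0.0002, -0.0065], "twist": [0, 0, 0]}, {"translation": [0.001, 0.0002, -0.0065], "twist": [0, 0, 0]}]'

```text
clock: 49.2
eef_pos: [0.5491, -0.1967, 0.1135]
tool_rot: [[0.986, 0.168, -0.001], [0.168, -0.986, 0.001], [-0.001, -0.001, -1.0]]
ft_force: [-0.5, -0.1, 1.4]
opening: 0.0001
gripper_force: 0.6
```

Now I'll lower slowly onto the stop.

Request:
step_arm --series '[{"translation": [0, 0, -0.004], "twist": [0, 0, 0]}, {"translation": [0, 0, -0.004], "twist": [0, 0, 0]}, {"translation": [0, 0, -0.004], "twist": [0, 0, 0]}, {"translation": [0, 0, -0.004], "twist": [0, 0, 0]}, {"translation": [0, 0, -0.004], "twist": [0, 0, 0]}, {"translation": [0, 0, -0.004], "twist": [0, 0, 0]}, {"translation": [0, 0, -0.003], "twist": [0, 0, 0]}, {"translation": [0, 0, 0], "twist": [0, 0, 0]}, {"translation": [0, 0, 0], "twist": [0, 0, 0]}]'

```text
clock: 49.95
eef_pos: [0.5488, -0.1969, 0.1054]
tool_rot: [[0.986, 0.168, -0.002], [0.168, -0.986, 0.001], [-0.002, -0.001, -1.0]]
ft_force: [0.3, -0.1, -0.5]
opening: -0.0003
gripper_force: 0.1
```

Request:
step_arm --series '[{"translation": [0, 0, -0.003], "twist": [0, 0, 0]}, {"translation": [0, 0, -0.003], "twist": [0, 0, 0]}, {"translation": [0, 0, 0], "twist": [0, 0, 0]}, {"translation": [0, 0, 0], "twist": [0, 0, 0]}]'

```text
clock: 50.28
eef_pos: [0.5489, -0.1968, 0.1041]
tool_rot: [[0.986, 0.168, -0.002], [0.168, -0.986, 0.001], [-0.002, -0.001, -1.0]]
ft_force: [-1.5, -0.1, 4.6]
opening: -0.0001
gripper_force: 2.4
```

Request:
step_arm --series '[{"translation": [0, 0, -0.002], "twist": [0, 0, 0]}, {"translation": [0, 0, 0], "twist": [0, 0, 0]}, {"translation": [0, 0, 0], "twist": [0, 0, 0]}]'

```text
clock: 50.53
eef_pos: [0.5489, -0.1968, 0.104]
tool_rot: [[0.986, 0.168, -0.002], [0.168, -0.986, 0.0], [-0.002, -0.001, -1.0]]
ft_force: [-2.6, 1.1, 9.6]
opening: -0.0002
gripper_force: 4.6
```

Request:
step_arm --series '[{"translation": [0, 0, -0.002], "twist": [0, 0, 0]}, {"translation": [0, 0, 0], "twist": [0, 0, 0]}, {"translation": [0, 0, 0], "twist": [0, 0, 0]}]'

```text
clock: 50.78
eef_pos: [0.5489, -0.1968, 0.104]
tool_rot: [[0.986, 0.168, -0.002], [0.168, -0.986, -0.0], [-0.002, -0.0, -1.0]]
ft_force: [-4.7, -0.1, 13.1]
opening: 0.0002
gripper_force: 6.8
```

Force rises with no further travel at tip height 90 mm, so the lid is fully shut. I'll retreat upward and check.

Request:
step_arm --series '[{"translation": [0, 0, 0.01], "twist": [0, 0, 0]}, {"translation": [0, 0, 0.03], "twist": [0, 0, 0]}, {"translation": [0, 0, 0.06], "twist": [0, 0, 0]}, {"translation": [0, 0, 0.08], "twist": [0, 0, 0]}, {"translation": [0, 0, 0.08], "twist": [0, 0, 0]}, {"translation": [0, 0, 0.08], "twist": [0, 0, 0]}, {"translation": [0, 0, 0.08], "twist": [0, 0, 0]}, {"translation": [0, 0, 0.08], "twist": [0, 0, 0]}, {"translation": [0, 0, 0.05], "twist": [0, 0, 0]}, {"translation": [0, 0, 0], "twist": [0, 0, 0]}, {"translation": [0, 0, 0], "twist": [0, 0, 0]}]'

```text
clock: 51.7
eef_pos: [0.5494, -0.1969, 0.2683]
tool_rot: [[0.986, 0.168, 0.0], [0.168, -0.986, 0.0], [0.0, -0.0, -1.0]]
ft_force: [-0.6, -1.1, -0.4]
opening: -0.0002
gripper_force: 0.0
```

```bash
python3 - <<'E'
from h import *
d=snap('side'); e=snap('scene')
cv2.imwrite('pics/end.png',np.hstack([cv2.resize(d['img'][140:260,180:390],(500,480),interpolation=cv2.INTER_CUBIC),cv2.resize(e['img'][180:300,160:235],(300,480),interpolation=cv2.INTER_CUBIC)])[:,:,::-1])
E
```

```text
(no output)
```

View pics/end.png

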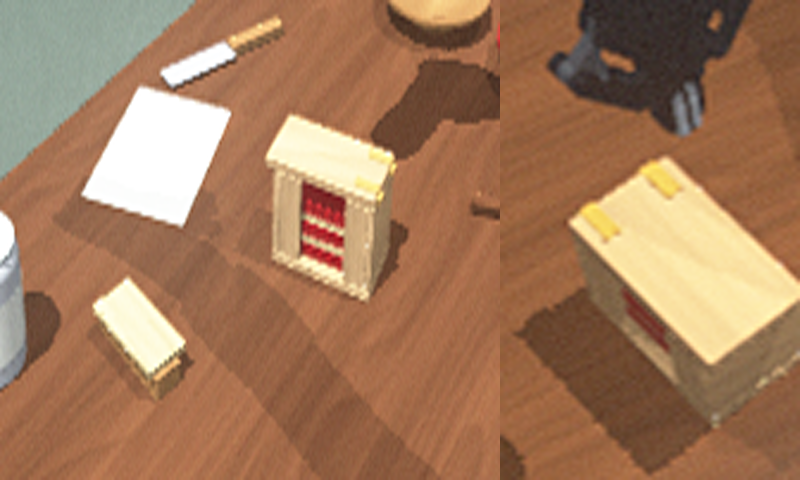

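The lid lies flush on the rim, with three red layers and two boards showing through the cut-out. The spare board is still on its block.

```bash
python3 -c "
from rig import arm
print(arm.close_job())"
```

```text
the job is handed in; nothing more can be done
None
```

All three red trays that were there are in the box, flat and open side up, with one separator board between each pair; the lid is fully shut, the bowl, tin and brush were not touched, and the job was handed in at about 52 s.

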